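Set the strap cut-off stop to the long setting bar

TASK

Set the sliding length stop of the strap cut-off jig to the longer of the two aluminium setting bars. Lay that bar flat along the middle of the jig's bed, lengthwise between the knife bridge and the stop, and let go of it; slide the stop along by feel until the bar is held without play between bridge and stop, pressed with just a few newtons and never rammed, and only then press the cam lever fully down to lock the stop. Last, lift the bar out without shifting the stop and lay it flat on the table again; leave the shorter bar, the tape and the screwdriver alone.

Things in the scene. Friction and masses are not known exactly. Their poses are not given: they have to be found in the camera images.
- jig: the strap cut-off jig, fixed to the table: an aluminium bed 90 mm wide (its x), 290 mm long (its y, from -140 to +150 mm) and 18 mm high with a tick scale along its front edge. Origin at its underside on the table; z up. The knife bridge stands near its -y end, the sliding stop near its +y end, the lever side is its -x side (towards the robot)
- bridge: steel knife bridge fixed across the bed, 88 mm wide and 18 mm thick; the face that the bar butts against looks to the jig's +y and lies at jig y = -105 mm, from 8 mm above the bed (a strap passes below) to 42 mm above it. Origin at the middle of the face's lower edge, on the bed; axes as the jig's
- stop_face (a point): steel face plate on the front of the sliding stop, 46 mm wide, from 2 to 34 mm above the bed. Origin in the plane of the face that looks to the bridge (jig -y), centred, on the bed; axes as the jig's
- stop (a joint): slide of the stop along the bed, m: 0 at the far (+y) end, grows as it moves to the bridge (jig -y), travel 0.12; the gap between stop face and bridge is 0.190 minus this value. Unlocked it has a dry drag of between 3 and 13 N, set by a small screw on the carriage and different every time, and stays where it is left
- stop_grip (a point): middle of the upright black grip on the stop: 16 mm thick (jig x), 26 mm long (jig y), its centre 46 mm and its top 72 mm above the bed, 20 mm behind the stop face; the grey carriage's top under it is 22 mm above the bed. The cam lever's plane lies 39 mm behind it (jig +y)
- lock_lever (a joint): cam lever of the stop, rad: 0 open (it stands 40 degrees above level and leans to jig -x), 0.70 fully down (level, locked). Pivot 31 mm above the bed, on the bed's middle line, axis along the track; the 14 mm wide arm reaches 70 mm from the pivot. It stays where it is left; pushing straight down on it 38 mm to the jig's -x side of the pivot takes about 6 to 10 N and brings it all the way down, where it meets a firm stop. Locked, the stop holds against more than 20 N
- lever_end (a point): point on the cam lever's black handle 60 mm from the pivot (moves with the lever)
- long_bar_mid (a point): centre of the longer aluminium setting bar, 28 mm wide (its x), 110 mm long (its y), 32 mm high, about 0.2 to 0.35 kg, lying loose on the table left of the machine; pushing it along the bed takes 1 to 3 N. A fixed gooseneck work lamp hangs between there and the jig, its shade roughly 0.6 m ahead of the robot, 0.15 m to its left and 0.1 to 0.3 m up: carry the bar past on the robot's side of it
- short_bar_mid (a point): centre of the shorter aluminium setting bar, 28 mm wide (its x), 76 mm long (its y), 32 mm high, lying loose on the table; not wanted
- tape_roll: rolled cloth tape with a clip, 79x62x30 mm, on the table; origin under its centre; leave alone
- screwdriver_red: screwdriver with red handle, 26x192x27 mm, on the table; origin under its centre; leave alone

How it is judged:
On the way, in this order (a step that is already met when the one before it is completed fails the run):
1. the long bar lies released on the bed, lengthwise between bridge and stop, the lever open (z of long_bar_mid in the frame of jig between 0.031 and 0.037 m and x of long_bar_mid in the frame of jig between -0.016 and 0.016 m and y of long_bar_mid in the frame of bridge above 0.05 m and y of long_bar_mid in the frame of stop_face below -0.05 m and angle between the y axis of long_bar_mid and the y axis of jig, either way round below 0.12 rad and contact force between the fingers and long_bar below 0.1 N and value of joint lock_lever below 0.2 rad), for 0.2 s.
2. the stop bears on the bar and the bar on the bridge while the lever is still open (contact force between stop and long_bar above 0.7 N and contact force between bridge and long_bar above 0.5 N and angle between the y axis of long_bar_mid and the y axis of jig, either way round below 0.05 rad and value of joint lock_lever below 0.2 rad), for 0.2 s.
3. the lever is down and the bar is still held without play between bridge and stop (value of joint lock_lever above 0.62 rad and contact force between stop and long_bar above 0.5 N and contact force between bridge and long_bar above 0.3 N and angle between the y axis of long_bar_mid and the y axis of jig, either way round below 0.05 rad), for 0.2 s.
At the end, for the whole second after the job is handed in: The cam lever is down (within 0.08 rad of fully down) and the stop stands one long bar's length (110 mm, within 1.5 mm) from the bridge's face; the long bar is out of the jig and lies flat and still on the table top, released (value of joint lock_lever above 0.62 rad and value of joint stop between 0.0785 and 0.0815 m and height (world z) of long_bar_mid between 0.012 and 0.019 m and angle between long_bar_mid's own z axis and vertical below 0.1 rad and linear speed of long_bar below 0.01 m/s); the robot touches nothing.
It fails at once if the stop is rammed against the bar (over 12 N) (contact force between stop and long_bar above 12 N).
It fails at once if the shorter bar is moved by more than 30 mm (distance of short_bar_mid from where it was at the start of the episode above 0.03 m).
It fails at once if tape or screwdriver is moved by more than 30 mm (distance of any of tape_roll, screwdriver_red from where it was at the start of the episode above 0.03 m).
It also fails if it takes over 72 s, if anything falls off the work surface, if the arm or the gripper's body presses on something with over 40 N, if the wrist force passes 120 N, or if a joint passes its speed limit or range.

ROBOT

A 6-joint arm with a two-finger parallel gripper is mounted at the origin on a cart in front of the work surface, level with it; the furniture and walls round the work are solid. World frame = base frame: x ahead of the robot, y to its left, z up, the work surface at z = 0. Lengths are in m, angles in rad, forces in N, time in s.
With the tool pointing down it reaches from about 0.3 to 0.775 m from the base axis. Payload 14.6 kg.
Tool frame: the origin (TCP) lies on the centre line of the jaws, within the pads' length; the fingertips stand 19 mm ahead of it and the grasp point (between the pads) is the TCP (ctrl.tip_reach is the distance from the TCP to the fingertips, in m); x points along the fingers, y is the direction in which the jaws open and shut, and the axes are right-handed (so a half turn about x gives the same grasp; the last joint's range is limited). The gripper opens to 94 mm and grips with 3 to 60 N. Pads are 16 mm wide; open, the fingers measure 119 mm over their backs; the gripper's body (75 mm by 177 mm) begins 78 mm behind the grasp point.
Start: joints at [-0.067, 0.3, 1.521, -0, 1.321, -0.067], TCP at [0.55, -0, 0.224] pointing down, gripper open.
Joint ranges: [-3.03, 3.03], [-0.79, 2.21], [0.23, 2.52], [-1.04, 4.18], [0, 3.07], [-2.55, 2.55]. Speed limits (rad/s): [2.22, 2.22, 2.57, 3.14, 3.14, 3.14].

INTERFACE

Orientations are given as [roll, pitch, yaw] about the fixed x, y, z axes, in that order (R = Rz(yaw) Ry(pitch) Rx(roll)).
In Python, from station import ctrl, optics, models gives the robot as it stands. The module is installed in compiled form; this text tells all that it offers.
- The arm moves only by the tool arm_command, never from a script. Its argument "deltas" is a list of rows, each an object with "translation": the shift along the tool's x, y, z in units of 25 mm (1.0 is 25 mm), a list of three; "turn": the turn, a rotation vector about the tool's x, y, z in units of 5 degrees (1.0 is 5 degrees), a list of three. In form: [{"translation": [x, y, z], "turn": [rx, ry, rz]}, ...]. A call has 1 to 12 rows; each row is the pose to reach, as a shift and turn from the pose commanded when the call began, along the tool's axes at that moment; what a row does not reach only later rows make up. A row lasts 1/12 s, in which the tool goes at most 41.7 mm and 7.16 degrees, less where a joint would pass 70% of its speed; a pose out of reach is approached as far as the arm can. A call with a gripper value outside its range is refused whole. "gripper" is the finger opening in mm, from 0 to 94, set as the call begins (left out, the last holds). The fingers move at their own pace and stop on an object; "force" is the grip in N (left out, the last holds). Time passes only in rows, so rows that repeat a pose let the fingers close. It gives the time, the measured TCP pose, the force and the opening at its end, in the units of the state.
- ctrl.get_obs(): the state, without advancing time (a new reading comes with each control period).
- optics.camera(name): name is "scene" or "side" or "wrist"; returns the picture (420x560x3 uint8, red, green, blue); there is no depth.
- optics.get_calibration(name): a dict with "K" (3x3 intrinsics, pixels), "origin" and "orientation" of the camera in the world. Camera axes: x right, y down, z forward; pixel columns grow to the right and rows downward; lengths in m; the calibration is good to about 2 mm. A picture is of the moment at which its call begins: read the wrist's pose just before it. get_calibration takes no time and is no camera call; for the wrist camera it gives the pose at the moment of the call.
- ctrl.hand_in(): hands the job in, once; it reports no verdict.
Trained networks look in the newest picture that a camera, given by its name, has taken for a name from the list of things; names that differ only in an ending like _2 or _b are one class to them, and where a whole thing is asked for, a point or a joint stands for the part that bears it (a point fixed in the world has none). Each returns a list of dicts, best first, with "score" (0 to 1); they miss things now and then, are a little off and sometimes report something else, mostly with a low value. They report only what shows in the picture. A call takes as long as a camera call.
- models.look_for(target, camera): "box" ([left, top, right, bottom] in pixels, round what is visible of it).
- models.cut_out(target, camera): "pixels" (420x560 bool, what is visible of it) and "box" ([left, top, right, bottom] in pixels, round what is visible of it).
- models.mark_of(target, camera): "at" ([column, row] in pixels: a listed point, or the origin of a listed thing).
The state is a dict: "time_s": time; "qpos": joint angles; "joint_vel": joint speeds; "tau": joint torques, N m; "ee_pos": TCP position; "eef_rot": TCP orientation; "force": force on the tool from outside, world axes, zero at the start; "moment": the same for the moment, N m; "grip_width": finger opening in m.
Only numpy, scipy, OpenCV 4.12 (cv2) and the standard library are available. Lean on these libraries where they do the work, as an engineer would, in place of code of your own. Each camera call takes 0.05 s, during which the arm holds its last target.

## Working session

There is one attempt and no reset: what is moved stays moved. The work goes in short steps, Python scripts to look and compute and a tool call to move; the robot and the scene stay as the last step left them, time stands still between calls to the robot, and variables do not carry over. Pictures are saved under pics/ and viewed, and the job is handed in when it is done.

Besides the shell and the picture viewer there is one more tool, called as a command line: name --argument value ..., lists and objects as JSON in quotes. arm_command: Moves the arm, as the interface text tells. Its arguments: {"type":"object","properties":{"deltas":{"type":"array"},"gripper":{"type":"number"},"force":{"type":"number"}},"required":["deltas"]}

```bash
mkdir -p pics; ls
cat > h.py <<'E'
import numpy as np, cv2
from scipy.spatial.transform import Rotation as R
from station import ctrl, optics, models
def snap(cam,name):
    im=optics.camera(cam); cv2.imwrite(f'pics/{name}.png',im[:,:,::-1]); return im
def ray(cam,px):
    c=optics.get_calibration(cam); K=np.array(c['K']); o=np.array(c['origin']); M=np.array(c['orientation'])
    M = M if M.shape==(3,3) else R.from_euler('xyz',M).as_matrix()
    d=M@np.linalg.solve(K,[px[0],px[1],1]); return o,d
def at_z(cam,px,z):
    o,d=ray(cam,px); return o+d*(z-o[2])/d[2]
def proj(cam,p):
    c=optics.get_calibration(cam); K=np.array(c['K']); o=np.array(c['origin']); M=np.array(c['orientation'])
    M = M if M.shape==(3,3) else R.from_euler('xyz',M).as_matrix()
    q=K@(M.T@(np.array(p)-o)); return q[:2]/q[2]
def tri(px1,c1,px2,c2):
    o1,d1=ray(c1,px1);o2,d2=ray(c2,px2)
    A=np.stack([d1,-d2],1); s=np.linalg.lstsq(A,o2-o1,rcond=None)[0]
    a=o1+d1*s[0];b=o2+d2*s[1]; return (a+b)/2,np.linalg.norm(a-b)
E
python3 - <<'E'
from h import *
np.set_printoptions(precision=4,suppress=True)
o=ctrl.get_obs(); print(o, ctrl.tip_reach)
for c in ['scene','side','wrist']:
    print(c,optics.get_calibration(c)); snap(c,c+'0')
    for t in ['long_bar_mid','short_bar_mid','bridge','stop_face','stop_grip','lever_end','jig','tape_roll','screwdriver_red']:
        r=models.mark_of(t,c); print(c,t,[(np.round(x['at'],1),round(x['score'],2)) for x in r[:3]])
E
```

```text
pics
{'time_s': 0.0, 'qpos': array([-0.0666,  0.3004,  1.5216,  0.    ,  1.3207, -0.0666]), 'joint_vel': array([ 0.0007, -0.0002, -0.0014,  0.0005,  0.0002, -0.0001]), 'tau': array([ -0.0015, -53.1806, -35.2736,   0.0708,   0.0244,  -0.    ]), 'ee_pos': array([0.5498, 0.    , 0.2239]), 'eef_rot': array([-1.6446,  1.5696,  3.0678]), 'force': array([-0.09  ,  0.3716, -0.2755]), 'moment': array([ 0.0282, -0.0428,  0.0087]), 'grip_width': 0.0939074553062404} 0.019
scene {'K': array([[407.3515,   0.    , 284.9623],
       [  0.    , 407.3515, 215.1402],
       [  0.    ,   0.    ,   1.    ]]), 'origin': array([-0.0885,  1.1466,  0.7082]), 'orientation': array([-1.9822, -0.0189, -2.6853])}
scene long_bar_mid []
scene short_bar_mid [(array([233.4, 308. ]), 0.7)]
scene bridge [(array([340.4, 205.6]), 0.44)]
scene stop_face [(array([319.5, 222. ]), 0.6)]
scene stop_grip [(array([314.5, 210.8]), 0.67)]
scene lever_end [(array([320. , 209.2]), 0.45)]
scene jig [(array([323.9, 219.7]), 0.95), (array([313.3, 209. ]), 0.18)]
scene tape_roll [(array([190.2, 269.8]), 0.66)]
scene screwdriver_red [(a
[... 409 characters left out ...]
ace [(array([290.4, 266.7]), 0.59)]
side stop_grip [(array([286.8, 246.7]), 0.59), (array([194.1, 156.8]), 0.56)]
side lever_end [(array([263.5, 232.1]), 0.61)]
side jig [(array([299.5, 289.2]), 0.74)]
side tape_roll [(array([263.7, 155.7]), 0.52)]
side screwdriver_red [(array([395.9, 333.7]), 0.6)]
wrist {'K': array([[312.1879,   0.    , 277.3846],
       [  0.    , 312.1879, 207.0965],
       [  0.    ,   0.    ,   1.    ]]), 'origin': array([0.5519, 0.0683, 0.3845]), 'orientation': array([ 2.9021,  0.0007, -0.0006])}
wrist long_bar_mid []
wrist short_bar_mid []
wrist bridge []
wrist stop_face []
wrist stop_grip []
wrist lever_end []
wrist jig []
wrist tape_roll []
wrist screwdriver_red []
```

View pics/scene0.png

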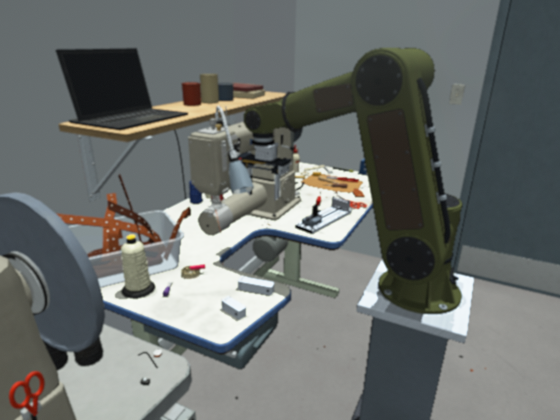

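View pics/side0.png

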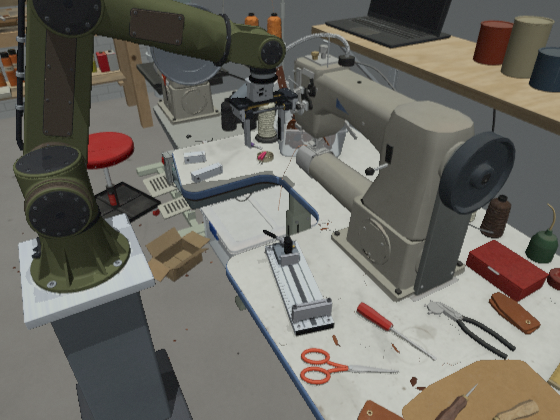

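View pics/wrist0.png

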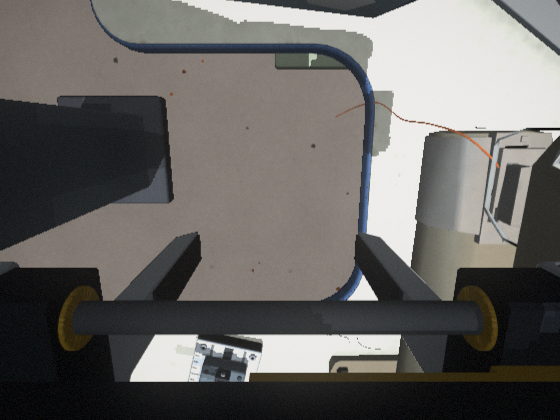

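Run:
```python
from h import *
np.set_printoptions(precision=4,suppress=True)
for n,z,p in [('long',.016,(207.2,168.8)),('short',.016,(195.3,157.8)),('bridge',.018,(309.9,314.5)),('stopface',.018,(290.4,266.7)),('grip',.064,(286.8,246.7)),('lever',.018+.031+.0386,(263.5,232.1)),('jig',0,(299.5,289.2)),('tape',0,(263.7,155.7)),('sd',0,(395.9,333.7))]:
    print('side',n,at_z('side',p,z))
for n,z,p in [('short',.016,(233.4,308)),('long?',.016,(255,286)),('bridge',.018,(340.4,205.6)),('stopface',.018,(319.5,222)),('grip',.064,(314.5,210.8)),('jig',0,(323.9,219.7)),('tape',0,(190.2,269.8))]:
    print('scene',n,at_z('scene',p,z))
a=cv2.imread('pics/scene0.png')[260:330,160:300]; b=cv2.imread('pics/side0.png')[140:190,160:290];c=cv2.imread('pics/side0.png')[215:345,225:345]
cv2.imwrite('pics/c1.png',cv2.resize(a,None,fx=5,fy=5,interpolation=2)); cv2.imwrite('pics/c2.png',cv2.resize(b,None,fx=5,fy=5,interpolation=2));cv2.imwrite('pics/c3.png',cv2.resize(c,None,fx=4.5,fy=4.5,interpolation=2))
```

```text
side long [0.4556 0.2629 0.016 ]
side short [0.4462 0.3586 0.016 ]
side bridge [ 0.4233 -0.4624  0.018 ]
side stopface [ 0.4623 -0.3067  0.018 ]
side grip [ 0.4656 -0.2816  0.064 ]
side lever [ 0.428  -0.2277  0.0876]
side jig [ 0.4519 -0.3698  0.    ]
side tape [0.6829 0.2783 0.    ]
side sd [ 0.5682 -0.5848  0.    ]
scene short [0.4404 0.3647 0.016 ]
scene long? [0.4421 0.2421 0.016 ]
scene bridge [ 0.4247 -0.4959  0.018 ]
scene stopface [ 0.4417 -0.2843  0.018 ]
scene grip [ 0.4651 -0.2817  0.064 ]
scene jig [ 0.4477 -0.3526  0.    ]
scene tape [0.6908 0.2378 0.    ]
```

View pics/c1.png

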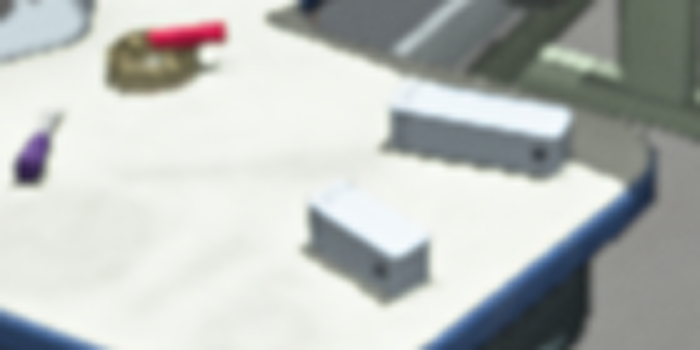

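View pics/c2.png

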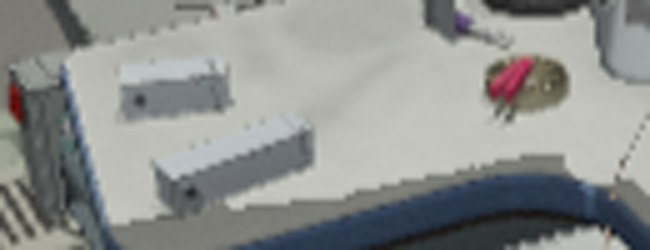

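View pics/c3.png

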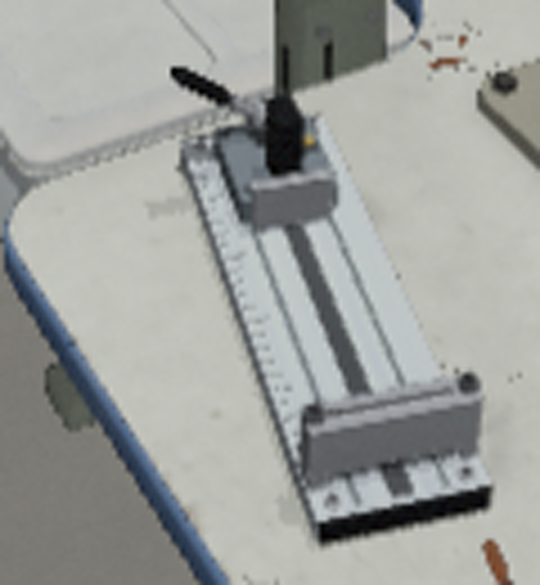

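```bash
cat >> h.py <<'E'
def cur():
    o=ctrl.get_obs(); return np.array(o['ee_pos']),R.from_euler('xyz',o['eef_rot']),o
def down(phi):
    # tool x down, tool y (jaw dir) at world angle phi
    x=np.array([0,0,-1.]);y=np.array([np.cos(phi),np.sin(phi),0]);return R.from_matrix(np.stack([x,y,np.cross(x,y)],1))
def go(p,phi,frm=None):
    q,r,o=cur()
    if frm: q=np.array(frm[0]); r=down(frm[1])
    t=r.inv().apply(np.array(p)-q)/.025
    rv=(r.inv()*down(phi)).as_rotvec(degrees=True)/5
    print('T',np.round(t,3),'turn',np.round(rv,3),'rows>=',round(np.linalg.norm(t)/1.67,1),round(np.linalg.norm(rv)/1.43,1))
E
python3 - <<'E'
from h import *
np.set_printoptions(precision=4,suppress=True)
q,r,o=cur(); print(r.as_matrix(), o['time_s'])
c=optics.get_calibration('wrist');M=R.from_euler('xyz',c['orientation']).as_matrix();print('cam in tool',r.inv().apply(c['origin']-q)); print(r.as_matrix().T@M)
y=r.as_matrix()[:,1]; phi=np.arctan2(y[1],y[0]);print(phi)
go([.42,0,.25],phi); go([.43,.16,.25],phi)
E
```

```text
[[-0.0001  1.      0.    ]
 [ 0.      0.     -1.    ]
 [-1.     -0.0001 -0.    ]] 1.5
cam in tool [-0.1601  0.0019 -0.0683]
[[ 0.0007 -0.2372  0.9715]
 [ 1.     -0.0004 -0.0008]
 [ 0.0006  0.9715  0.2372]]
1.08202216567932e-05
T [-1.022 -5.199 -0.   ] turn [-0.    -0.     0.001] rows>= 3.2 0.0
T [-1.022 -4.799 -6.4  ] turn [-0.    -0.     0.001] rows>= 4.8 0.0
```

arm_command --deltas '[{"translation": [-0.3,-1.5,0],"turn": [0,0,0]},{"translation": [-0.6,-3,0],"turn": [0,0,0]},{"translation": [-1,-4.5,0],"turn": [0,0,0]},{"translation": [-1,-5.8,-0.5],"turn": [0,0,0]},{"translation": [-1,-5.8,-2],"turn": [0,0,0]},{"translation": [-1,-5.6,-3.5],"turn": [0,0,0]},{"translation": [-1,-5.2,-5],"turn": [0,0,0]},{"translation": [-1,-5.2,-6.4],"turn": [0,0,0]},{"translation": [-1,-5.2,-6.4],"turn": [0,0,0]},{"translation": [-1,-5.2,-6.4],"turn": [0,0,0]}]'

```text
time_s: 2.33
ee_pos: [0.4197, 0.1612, 0.2492]
eef_rot: [-1.231, 1.57, -2.799]
force: [-0.2, -0.8, 0.6]
grip_width: 0.0942
```

Run:
```python
from h import *
np.set_printoptions(precision=4,suppress=True)
q,r,o=cur(); print(q,o['time_s'],o['force'])
snap('wrist','wrist1')
for t in ['long_bar_mid','short_bar_mid']:
    for m in models.mark_of(t,'wrist')[:3]: print(t,m,at_z('wrist',m['at'],.016))
for m in models.cut_out('long_bar_mid','wrist')[:3]: print(m['box'],m['score'])
```

```text
[0.4197 0.1612 0.2492] 2.3333 [-0.2247 -0.7644  0.6146]
long_bar_mid {'at': [296.4, 121.8], 'score': 0.58} [0.4447 0.2384 0.016 ]
short_bar_mid {'at': [301.0, 10.1], 'score': 0.9} [0.4485 0.3592 0.016 ]
[254.3, 100.3, 349.0, 145.0] 0.73
```

View pics/wrist1.png

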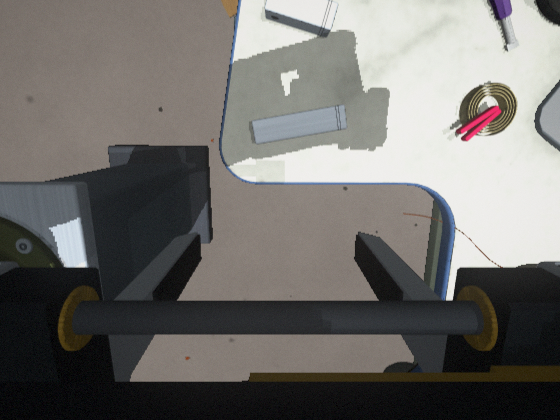

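Run:
```python
from h import *
np.set_printoptions(precision=4,suppress=True)
im=snap('wrist','wrist2')
m=models.cut_out('long_bar_mid','wrist')[0]
mk=m['pixels'].astype(np.uint8)
r=cv2.minAreaRect(cv2.findContours(mk,0,1)[0][0]); b=cv2.boxPoints(r); print(r,b)
P=np.array([at_z('wrist',p,.032) for p in b]);print(P, P.mean(0))
v=im.copy(); v[mk>0,0]=255
cv2.imwrite('pics/c4.png',cv2.resize(np.hstack([im[85:160,235:365],v[85:160,235:365]])[:,:,::-1],None,fx=3,fy=3,interpolation=2))
```

```text
((297.7291259765625, 122.53936767578125), (25.612518310546875, 94.19402313232422), 80.09581756591797) [[249.1313 118.0247]
 [341.9215 101.8232]
 [346.3269 127.054 ]
 [253.5367 143.2555]]
[[0.3891 0.242  0.032 ]
 [0.4963 0.2597 0.032 ]
 [0.5028 0.2316 0.032 ]
 [0.3936 0.2132 0.032 ]] [0.4454 0.2366 0.032 ]
```

View pics/c4.png

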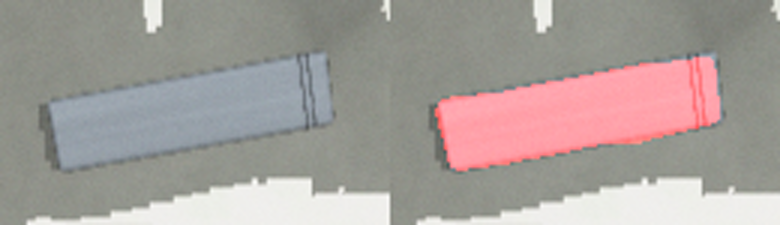

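Run:
```python
from h import *
np.set_printoptions(precision=4,suppress=True)
a=snap('scene','scene1');b=snap('side','side1')
for z in (.1,.2,.3): print(proj('scene',[.6,.15,z]),proj('side',[.6,.15,z]))
cv2.imwrite('pics/c5.png',cv2.resize(a[90:250,170:340,::-1],None,fx=3.5,fy=3.5,interpolation=2))
cv2.imwrite('pics/c6.png',cv2.resize(b[0:190,160:380,::-1],None,fx=3,fy=3,interpolation=2))
```

```text
[227.0728 237.9919] [258.1365 151.0456]
[225.8854 209.9756] [257.1268 122.9475]
[224.6227 180.1812] [256.0304  92.4382]
```

View pics/c5.png

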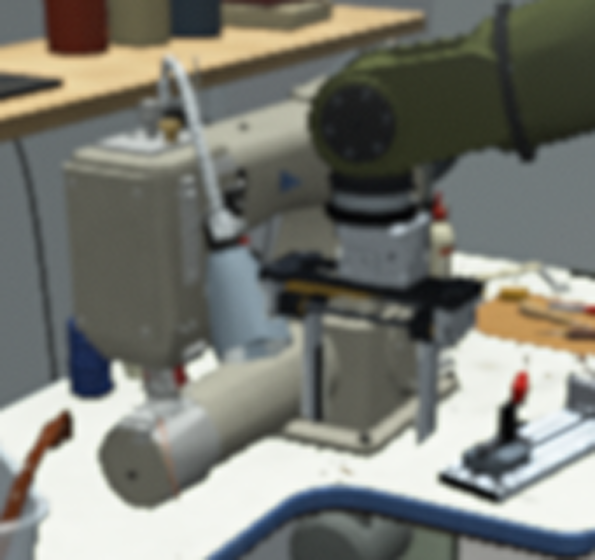

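View pics/c6.png

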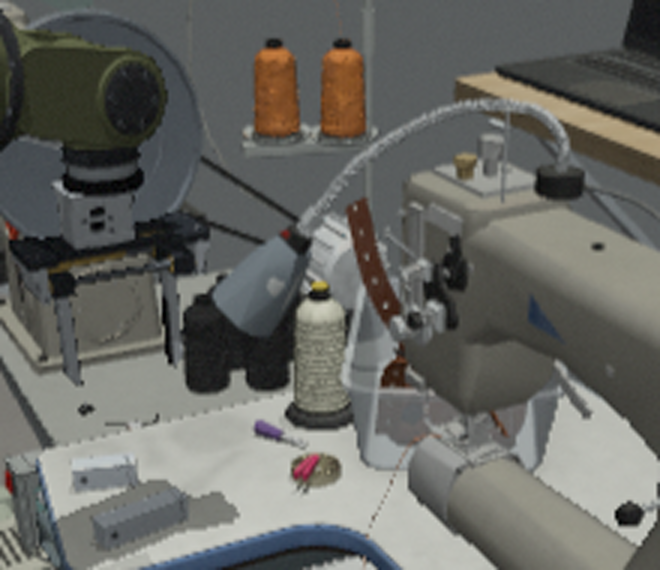

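Run:
```python
from h import *
np.set_printoptions(precision=4,suppress=True)
print(tri((243,188),'scene',(242,106),'side'))
print(tri((235,156),'scene',(260,79),'side'))
q=[.4197,.1612,.2492]
go([.435,.235,.15],-1.406); go([.444,.237,.022],-1.406,((.435,.235,.15),-1.406))
```

```text
(array([0.5444, 0.1312, 0.2764]), np.float64(0.004226752630120616))
(array([0.5912, 0.0976, 0.3621]), np.float64(0.00758170038063957))
T [ 3.983  0.592 -3.026] turn [16.097 -0.002 -0.001] rows>= 3.0 11.3
T [ 5.12  -0.02  -0.368] turn [0. 0. 0.] rows>= 3.1 0.0
```

arm_command --deltas '[{"translation": [0,-0.5,-1.2],"turn": [1.3,0,0]},{"translation": [0,-0.8,-2.5],"turn": [2.7,0,0]},{"translation": [0,-0.8,-3.5],"turn": [4.1,0,0]},{"translation": [0.3,-0.8,-3.5],"turn": [5.5,0,0]},{"translation": [0.6,-0.8,-3.5],"turn": [6.9,0,0]},{"translation": [1,-0.8,-3.5],"turn": [8.3,0,0]},{"translation": [1.4,-0.8,-3.5],"turn": [9.7,0,0]},{"translation": [1.8,-0.8,-3.5],"turn": [11.1,0,0]},{"translation": [2.2,-0.8,-3.5],"turn": [12.5,0,0]},{"translation": [2.6,-0.6,-3.3],"turn": [13.9,0,0]},{"translation": [3,-0.3,-3.1],"turn": [15.3,0,0]},{"translation": [3.3,0,-3],"turn": [16.1,0,0]}]'

```text
time_s: 3.73
ee_pos: [0.4202, 0.2343, 0.1663]
eef_rot: [0.371, 1.57, -2.612]
force: [0.6, -0.3, -0.3]
grip_width: 0.094
```

Run:
```python
from h import *
np.set_printoptions(precision=4,suppress=True)
q,r,o=cur(); print(q,r.as_matrix(),o['qpos'])
im=snap('wrist','wrist3')
m=models.cut_out('long_bar_mid','wrist')
print([(x['box'],x['score']) for x in m])
for t in m[:1]:
    mk=t['pixels'].astype(np.uint8)
    b=cv2.boxPoints(cv2.minAreaRect(max(cv2.findContours(mk,0,1)[0],key=cv2.contourArea)))
    P=np.array([at_z('wrist',p,.032) for p in b]);print(b,P, P.mean(0))
```

```text
[0.4202 0.2343 0.1663] [[-0.0004  0.1578 -0.9875]
 [-0.0002 -0.9875 -0.1578]
 [-1.      0.0002  0.0004]] [ 0.4325  0.2068  1.7805 -0.      1.1547  1.8448]
[([263.9, 120.3, 297.2, 232.3], 0.68)]
[[263. 119.]
 [293. 119.]
 [293. 233.]
 [263. 233.]] [[0.4975 0.2596 0.032 ]
 [0.5019 0.2327 0.032 ]
 [0.3949 0.2139 0.032 ]
 [0.3901 0.2432 0.032 ]] [0.4461 0.2373 0.032 ]
```

View pics/wrist3.png

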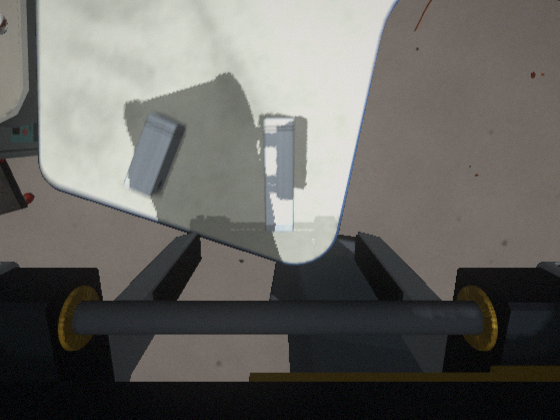

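Run:
```python
from h import *
go([.446,.2375,.023],-1.408)
```

```text
T [ 5.715  0.032 -1.05 ] turn [ 0.004  0.021 -0.007] rows>= 3.5 0.0
```

arm_command --deltas '[{"translation": [0.5,0,-1.05],"turn": [0,0,0]},{"translation": [2,0,-1.05],"turn": [0,0,0]},{"translation": [3.5,0,-1.05],"turn": [0,0,0]},{"translation": [4.8,0,-1.05],"turn": [0,0,0]},{"translation": [5.5,0.03,-1.05],"turn": [0,0,0]},{"translation": [5.7,0.03,-1.05],"turn": [0,0,0]},{"translation": [5.7,0.03,-1.05],"turn": [0,0,0]}]'

```text
time_s: 4.42
ee_pos: [0.4456, 0.2385, 0.0241]
eef_rot: [0.242, 1.569, -2.732]
force: [-0.9, -0.4, 0.4]
grip_width: 0.094
```

arm_command --deltas '[{"translation": [0,0,0],"turn": [0,0,0]},{"translation": [0,0,0],"turn": [0,0,0]},{"translation": [0,0,0],"turn": [0,0,0]},{"translation": [0,0,0],"turn": [0,0,0]},{"translation": [0,0,0],"turn": [0,0,0]},{"translation": [0,0,0],"turn": [0,0,0]},{"translation": [0,0,0],"turn": [0,0,0]},{"translation": [0,0,0],"turn": [0,0,0]}]' --gripper 20 --force 30

```text
time_s: 5.08
ee_pos: [0.446, 0.2386, 0.0245]
eef_rot: [3.01, 1.571, 0.035]
force: [-0.2, 0.1, 0.7]
grip_width: 0.0439
```

arm_command --deltas '[{"translation": [0,0,0],"turn": [0,0,0]},{"translation": [0,0,0],"turn": [0,0,0]},{"translation": [0,0,0],"turn": [0,0,0]},{"translation": [0,0,0],"turn": [0,0,0]},{"translation": [0,0,0],"turn": [0,0,0]}]'

```text
time_s: 5.5
ee_pos: [0.446, 0.2385, 0.0244]
eef_rot: [0.56, 1.571, -2.415]
force: [-0.7, -1.0, -0.5]
grip_width: 0.0277
```

Run:
```python
from h import *
W=[(.446,.2385,.06),(.43,.2385,.095),(.40,.225,.12),(.37,.20,.13),(.36,.165,.14),(.36,.125,.14),(.36,.085,.15),(.36,.045,.15),(.36,.005,.16),(.365,-.035,.17),(.37,-.075,.18),(.375,-.115,.19)]
q,r,o=cur(); print(r.as_matrix().round(3))
for w in W: print((r.inv().apply(np.array(w)-q)/.025).round(2))
```

```text
[[-0.     0.165 -0.986]
 [-0.    -0.986 -0.165]
 [-1.     0.     0.   ]]
[-1.42  0.   -0.  ]
[-2.82 -0.1   0.63]
[-3.82  0.23  1.9 ]
[-4.22  1.02  3.25]
[-4.62  2.33  3.88]
[-4.62  3.91  4.14]
[-5.02  5.49  4.41]
[-5.02  7.07  4.67]
[-5.42  8.65  4.93]
[-5.82 10.26  5.  ]
[-6.22 11.87  5.07]
[-6.62 13.48  5.14]
```

arm_command --deltas '[{"translation": [-1.4,0,0],"turn": [0,0,0]},{"translation": [-2.8,-0.1,0.6],"turn": [0,0,0]},{"translation": [-3.8,0.2,1.9],"turn": [0,0,0]},{"translation": [-4.2,1,3.2],"turn": [0,0,0]},{"translation": [-4.6,2.3,3.9],"turn": [-1.2,0,0]},{"translation": [-4.6,3.9,4.1],"turn": [-2.4,0,0]},{"translation": [-5,5.4,4.4],"turn": [-3.8,0,0]},{"translation": [-5,7,4.7],"turn": [-5.2,0,0]},{"translation": [-5.4,8.6,4.9],"turn": [-6.6,0,0]},{"translation": [-5.8,10.2,5],"turn": [-8,0,0]},{"translation": [-6.2,11.8,5],"turn": [-9.4,0,0]},{"translation": [-6.6,13.4,5],"turn": [-10.8,0,0]}]'

```text
time_s: 6.5
ee_pos: [0.3711, -0.0631, 0.1773]
eef_rot: [-1.876, 1.571, 2.222]
force: [0.3, 1.4, -3.1]
grip_width: 0.0278
```

Run:
```python
from h import *
q,r,o=cur(); print(q,o['grip_width'],o['time_s'],o['qpos'])
W=[(.385,-.155,.2),(.39,-.195,.2),(.395,-.235,.2),(.40,-.275,.2),(.40,-.315,.2),(.40,-.355,.2),(.40,-.395,.2),(.4,-.43,.2)]
for w in W: print((r.inv().apply(np.array(w)-q)/.025).round(2))
go(W[-1],-.205)
```

```text
[ 0.37111662 -0.0630878   0.17727174] 0.027758791733354743 6.5 [-2.65847638e-01 -4.55684540e-02  2.02678351e+00  1.33904179e-04
  1.16053789e+00  3.48051371e-01]
[-0.91  2.57  2.69]
[-0.91  3.66  3.88]
[-0.91  4.74  5.07]
[-0.91  5.83  6.26]
[-0.91  6.75  7.57]
[-0.91  7.67  8.88]
[-0.91  8.59 10.19]
[-0.91  9.4  11.33]
T [-0.912  9.399 11.331] turn [-4.686e+00 -1.000e-03  2.000e-03] rows>= 8.8 3.3
```

arm_command --deltas '[{"translation": [0,0,0],"turn": [0,0,0]},{"translation": [0,0,0],"turn": [0,0,0]}]'

```text
time_s: 6.67
ee_pos: [0.3716, -0.0628, 0.177]
eef_rot: [2.598, 1.571, 0.405]
force: [-0.1, 0.8, -2.7]
grip_width: 0.0278
```

Run:
```python
from h import *
q,r,o=cur(); print(q,o['grip_width'],o['time_s'],o['qpos'])
W=[(.385,-.155,.2),(.39,-.195,.2),(.395,-.235,.2),(.40,-.275,.2),(.40,-.315,.2),(.40,-.355,.2),(.40,-.395,.2),(.4,-.43,.2)]
for w in W: print((r.inv().apply(np.array(w)-q)/.025).round(2))
go(W[-1],-.205)
```

```text
[ 0.37155377 -0.06276412  0.17700254] 0.02779985491690354 6.6667 [-2.64664249e-01 -4.44319734e-02  2.02638541e+00  6.19200205e-05
  1.15956752e+00  3.57515773e-01]
[-0.92  2.59  2.68]
[-0.92  3.68  3.87]
[-0.92  4.78  5.05]
[-0.92  5.87  6.24]
[-0.92  6.81  7.54]
[-0.92  7.74  8.84]
[-0.92  8.67 10.14]
[-0.92  9.49 11.27]
T [-0.92   9.486 11.273] turn [-4.781e+00 -1.000e-03 -1.000e-03] rows>= 8.8 3.3
```

arm_command --deltas '[{"translation": [-0.5,1.2,1.1],"turn": [-0.5,0,0]},{"translation": [-0.9,2.4,2.3],"turn": [-1.2,0,0]},{"translation": [-0.9,3.5,3.5],"turn": [-2,0,0]},{"translation": [-0.9,4.6,4.7],"turn": [-2.8,0,0]},{"translation": [-0.9,5.6,5.9],"turn": [-3.6,0,0]},{"translation": [-0.9,6.5,7.1],"turn": [-4.4,0,0]},{"translation": [-0.9,7.4,8.4],"turn": [-4.8,0,0]},{"translation": [-0.9,8.3,9.6],"turn": [-4.8,0,0]},{"translation": [-0.9,9.2,10.8],"turn": [-4.8,0,0]},{"translation": [-0.9,9.5,11.3],"turn": [-4.8,0,0]},{"translation": [-0.9,9.5,11.3],"turn": [-4.8,0,0]}]'

```text
time_s: 7.58
ee_pos: [0.4012, -0.4309, 0.1979]
eef_rot: [-2.166, 1.569, 2.344]
force: [0.2, -0.1, -3.2]
grip_width: 0.0278
```

Run:
```python
from h import *
np.set_printoptions(precision=4,suppress=True)
q,r,o=cur(); print(q,o['grip_width'],o['time_s'],o['qpos'],r.as_matrix())
for c in ['wrist','scene','side']:
  snap(c,c+'4')
  for t,z in [('jig',0),('stop_face',.018),('stop_grip',.064),('bridge',.018),('lever_end',.0876)]:
    for m in models.mark_of(t,c)[:2]: print(c,t,m,at_z(c,m['at'],z))
```

```text
[ 0.4012 -0.4309  0.1979] 0.027849753877120718 7.5833 [-0.8833  0.4086  1.4373 -0.0002  1.2976 -0.6801] [[-0.0013  0.9794 -0.2018]
 [ 0.0014 -0.2018 -0.9794]
 [-1.     -0.0016 -0.0011]]
wrist jig {'at': [305.8, 123.4], 'score': 0.75} [ 0.4493 -0.3596  0.    ]
wrist stop_face {'at': [312.3, 60.4], 'score': 0.89} [ 0.4652 -0.3002  0.018 ]
wrist stop_grip {'at': [315.3, 23.5], 'score': 0.83} [ 0.4663 -0.2803  0.064 ]
wrist bridge {'at': [300.6, 216.2], 'score': 0.78} [ 0.4242 -0.4585  0.018 ]
scene jig {'at': [321.5, 219.2], 'score': 0.73} [ 0.4587 -0.3526  0.    ]
scene stop_face {'at': [316.5, 224.5], 'score': 0.8} [ 0.4433 -0.2557  0.018 ]
scene bridge {'at': [339.0, 204.9], 'score': 0.59} [ 0.4331 -0.5009  0.018 ]
scene lever_end {'at': [191.1, 271.0], 'score': 0.67} [0.588  0.3543 0.0876]
scene lever_end {'at': [317.7, 209.8], 'score': 0.59} [ 0.4376 -0.2449  0.0876]
side jig {'at': [299.4, 290.5], 'score': 0.82} [ 0.4495 -0.3734  0.    ]
side jig {'at': [294.4, 250.4], 'score': 0.44} [ 0.5134 -0.2395  0.    ]
side stop_face {'at': [288.5, 264.7], 'score': 0.91} [ 0.4617 -0.2979  0.018 ]
side stop_grip {'at': [285.2, 245.3], 'score': 0.89} [ 0.4648 -0.275   0.064 ]
side bridge {'at': [306.6, 312.5], 'score': 0.83} [ 0.4199 -0.4539  0.018 ]
side lever_end {'at': [262.8, 231.4], 'score': 0.4} [ 0.4278 -0.2243  0.0876]
```

View pics/wrist4.png

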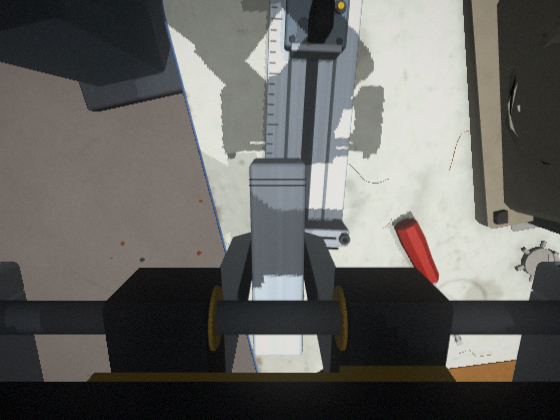

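View pics/side4.png

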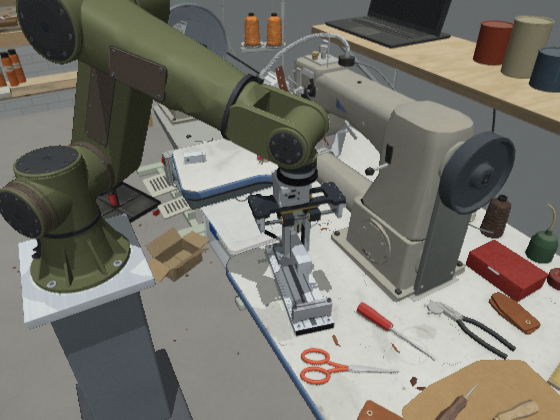

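Run:
```python
import cv2
a=cv2.imread('pics/wrist4.png')[0:260,220:400]
cv2.imwrite('pics/c7.png',cv2.resize(a,None,fx=2.3*1.25,fy=2.3,interpolation=2) if 0 else cv2.resize(a[:200],None,fx=3,fy=3,interpolation=2))
```

```text
(no output)
```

View pics/c7.png

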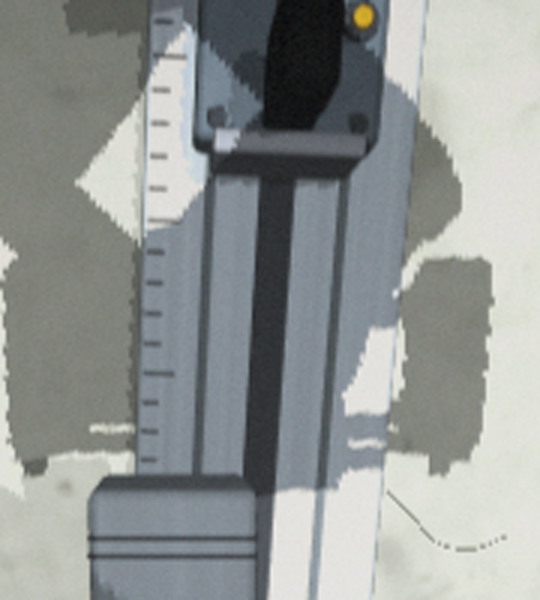

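Run:
```python
from h import *
np.set_printoptions(precision=4,suppress=True)
f=lambda x,y:(220+x/3,y/3)
def L(a,b,z):
    p=at_z('wrist',f(*a),z);q=at_z('wrist',f(*b),z);d=p-q;print(p,q,np.arctan2(d[1],d[0])-np.pi/2)
L((209,185),(200,470),.018);L((343,180),(314,590),.018);L((275.5,182),(259,482),.0165)
L((424,20),(378,560),.018);L((147,60),(135,470),.018)
# stop face top edge z=.018+.034, front: left/right corners
L((214,152),(366,152),.052)
```

```text
[ 0.4422 -0.2985  0.018 ] [ 0.4209 -0.3912  0.018 ] -0.2254255230907587
[ 0.4867 -0.3059  0.018 ] [ 0.454  -0.4431  0.018 ] -0.23390868176798096
[ 0.4645 -0.3018  0.0165] [ 0.4412 -0.3999  0.0165] -0.2339469872153812
[ 0.52   -0.2638  0.018 ] [ 0.479  -0.4366  0.018 ] -0.23249241399238918
[ 0.4295 -0.2573  0.018 ] [ 0.3979 -0.3865  0.018 ] -0.23955184464624968
[ 0.4429 -0.2961  0.052 ] [ 0.4877 -0.3053  0.052 ] 1.370010945197782
```

Run:
```python
from h import *
np.set_printoptions(precision=4,suppress=True)
print(at_z('wrist',(345,238),.06))
go([.4445,-.3860,.08],-.233);go([.4445,-.3860,.0434],-.233)
```

```text
[ 0.4626 -0.4795  0.06  ]
T [ 4.778  1.351 -2.051] turn [ 0.378 -0.001  0.   ] rows>= 3.2 0.3
T [ 6.242  1.351 -2.051] turn [ 0.378 -0.001  0.   ] rows>= 4.0 0.3
```

arm_command --deltas '[{"translation": [0.8,0.5,-0.8],"turn": [0.38,0,0]},{"translation": [2,1,-1.6],"turn": [0.38,0,0]},{"translation": [3.4,1.35,-2.05],"turn": [0.38,0,0]},{"translation": [4.6,1.35,-2.05],"turn": [0.38,0,0]},{"translation": [5.2,1.35,-2.05],"turn": [0.38,0,0]},{"translation": [5.7,1.35,-2.05],"turn": [0.38,0,0]},{"translation": [5.9,1.35,-2.05],"turn": [0.38,0,0]},{"translation": [5.9,1.35,-2.05],"turn": [0.38,0,0]},{"translation": [5.9,1.35,-2.05],"turn": [0.38,0,0]}]'

```text
time_s: 9.23
ee_pos: [0.4448, -0.3865, 0.0529]
eef_rot: [1.038, 1.569, -0.766]
force: [0.2, 0.1, -2.2]
grip_width: 0.0279
```

Run:
```python
from h import *
np.set_printoptions(precision=4,suppress=True)
q,r,o=cur(); print(q,o['grip_width'],o['time_s'],o['force']); go([.4445,-.3860,.0434],-.233)
snap('wrist','wrist5');snap('side','side5')
b=cv2.imread('pics/side5.png')[180:350,200:370];cv2.imwrite('pics/c8.png',cv2.resize(b,None,fx=3.3,fy=3.3,interpolation=2))
```

```text
[ 0.4448 -0.3865  0.0529] 0.027866067162719072 9.2333 [ 0.2122  0.0533 -2.1618]
T [ 0.382 -0.016 -0.018] turn [-0.005  0.008 -0.013] rows>= 0.2 0.0
```

View pics/wrist5.png

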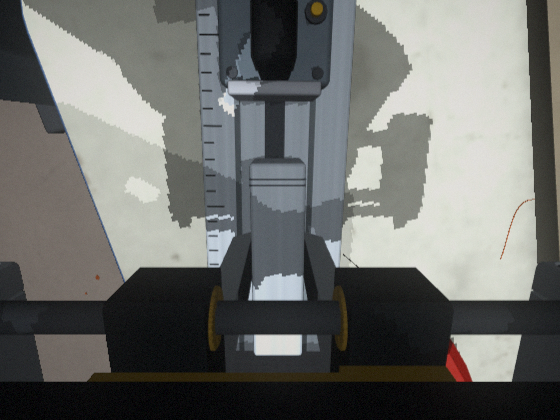

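View pics/c8.png

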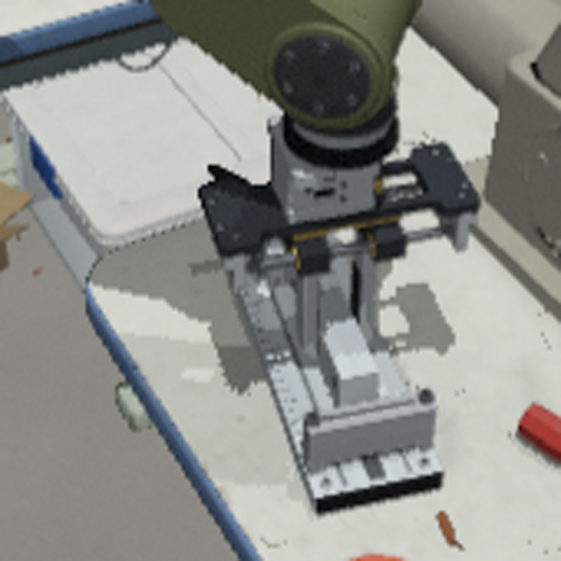

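arm_command --deltas '[{"translation": [0.15,0,0],"turn": [0,0,0]},{"translation": [0.3,0,0],"turn": [0,0,0]},{"translation": [0.37,0,0],"turn": [0,0,0]},{"translation": [0.37,0,0],"turn": [0,0,0]}]'

```text
time_s: 9.67
ee_pos: [0.4445, -0.386, 0.0426]
eef_rot: [-2.089, 1.571, 2.39]
force: [0.4, -0.9, -2.8]
grip_width: 0.0276
```

arm_command --deltas '[{"translation": [0,0,0],"turn": [0,0,0]},{"translation": [0,0,0],"turn": [0,0,0]},{"translation": [0,0,0],"turn": [0,0,0]},{"translation": [0,0,0],"turn": [0,0,0]},{"translation": [0,0,0],"turn": [0,0,0]},{"translation": [0,0,0],"turn": [0,0,0]}]' --gripper 50

```text
time_s: 10.17
ee_pos: [0.4445, -0.386, 0.0428]
eef_rot: [1.081, 1.571, -0.723]
force: [-0.8, -0.7, 0.2]
grip_width: 0.05
```

arm_command --deltas '[{"translation": [-1,0,0],"turn": [0,0,0]},{"translation": [-2.2,0,0],"turn": [0,0,0]},{"translation": [-3.5,0,0],"turn": [0,0,0]},{"translation": [-4,0,0],"turn": [0,0,0]},{"translation": [-4,0,0],"turn": [0,0,0]}]'

```text
time_s: 10.58
ee_pos: [0.4454, -0.3869, 0.1461]
eef_rot: [1.029, 1.565, -0.774]
force: [0.9, -0.1, 0.2]
grip_width: 0.0502
```

Run:
```python
from h import *
np.set_printoptions(precision=4,suppress=True)
q,r,o=cur(); print(q,o['grip_width'],o['time_s'],o['force'])
snap('wrist','wrist6')
for t,z in [('stop_face',.018),('stop_grip',.064),('lever_end',.0876),('long_bar_mid',.034)]:
    for m in models.mark_of(t,'wrist')[:2]: print(t,m,at_z('wrist',m['at'],z))
```

```text
[ 0.4454 -0.3869  0.1461] 0.05021576768160576 10.5833 [ 0.86   -0.1082  0.1807]
stop_face {'at': [275.1, 108.4], 'score': 0.63} [ 0.4643 -0.3004  0.018 ]
stop_grip {'at': [271.9, 76.2], 'score': 0.89} [ 0.4665 -0.2815  0.064 ]
lever_end {'at': [201.4, 3.8], 'score': 0.66} [ 0.4339 -0.2353  0.0876]
long_bar_mid {'at': [278.1, 208.2], 'score': 0.65} [ 0.4467 -0.3835  0.034 ]
```

View pics/wrist6.png

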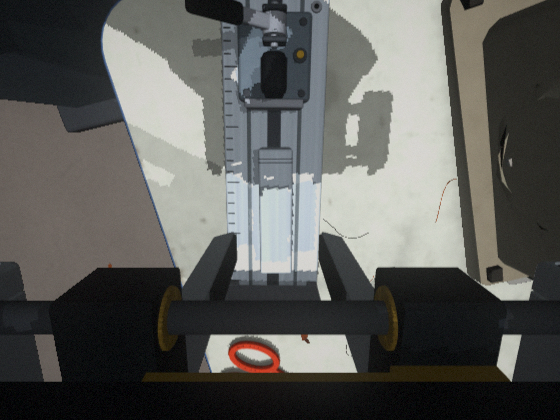

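Run:
```python
from h import *
np.set_printoptions(precision=4,suppress=True)
u=np.array([.231,.973,0]);v=np.array([.973,-.231,0]);O=np.array([.4503,-.3596,0])
def J(p): d=p-O; return np.array([d@v,d@u,d[2]])
for z in (.042,.05): print('screw',J(at_z('wrist',(300,55),z)))
print('face',J(at_z('wrist',(275.1,108.4),.018)),'grip',J(at_z('wrist',(271.9,76.2),.064)))
print('lever',J(at_z('wrist',(201.4,3.8),.0876)))
a=cv2.imread('pics/wrist6.png')[0:130,180:340];cv2.imwrite('pics/c9.png',cv2.resize(a,None,fx=4.5,fy=4.5,interpolation=2))
```

```text
screw [0.0187 0.0984 0.042 ]
screw [0.0182 0.0967 0.05  ]
face [-0.0006  0.0611  0.018 ] grip [-0.0024  0.0798  0.064 ]
lever [-0.0446  0.1172  0.0876]
```

View pics/c9.png

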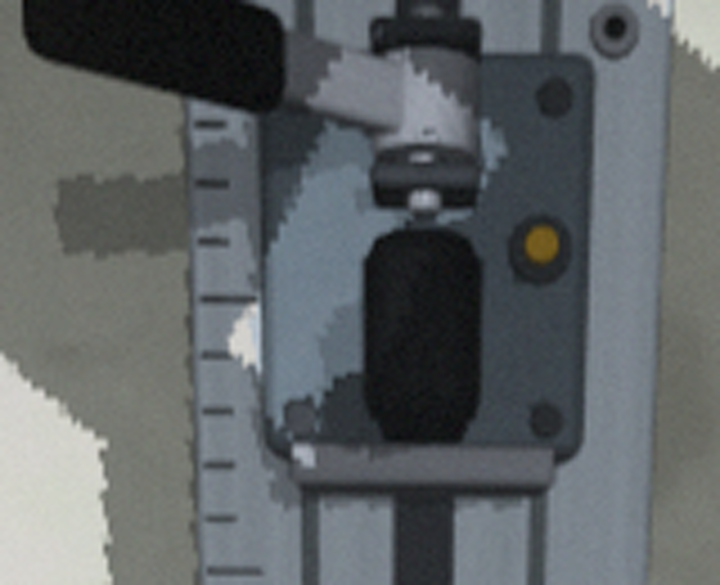

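```bash
cat >> h.py <<'E'
u=np.array([.231,.973,0]);v=np.array([.973,-.231,0]);O=np.array([.4503,-.3596,0])
def J(p): d=np.array(p)-O; return np.array([d@v,d@u,d[2]])
def Wd(x,y,z): return O+x*v+y*u+np.array([0,0,z])
E
python3 - <<'E'
from h import *
np.set_printoptions(precision=4,suppress=True)
for z in(.064,.085,.09):print(J(at_z('wrist',(273.8,70),z)), J(at_z('wrist',(273.8,95),z)))
print(Wd(-.001,.079,.07)); go(Wd(-.001,.079,.12),-.233);go(Wd(-.001,.079,.069),-.233)
E
```

```text
[-0.001   0.0839  0.064 ] [-0.0011  0.0672  0.064 ]
[-0.0007  0.0802  0.085 ] [-0.0008  0.0649  0.085 ]
[-0.0007  0.0793  0.09  ] [-0.0007  0.0644  0.09  ]
[ 0.4676 -0.2825  0.07  ]
T [ 0.846 -0.034 -4.227] turn [-0.001 -0.016  0.026] rows>= 2.6 0.0
T [ 2.886 -0.03  -4.224] turn [-0.001 -0.016  0.026] rows>= 3.1 0.0
```

arm_command --deltas '[{"translation": [0,0,-1.4],"turn": [0,0,0]},{"translation": [0,0,-2.9],"turn": [0,0,0]},{"translation": [0.3,0,-4.2],"turn": [0,0,0]},{"translation": [1,-0.03,-4.22],"turn": [0,0,0]},{"translation": [2,-0.03,-4.22],"turn": [0,0,0]},{"translation": [2.7,-0.03,-4.22],"turn": [0,0,0]},{"translation": [2.88,-0.03,-4.22],"turn": [0,0,0]},{"translation": [2.88,-0.03,-4.22],"turn": [0,0,0]}]'

```text
time_s: 11.5
ee_pos: [0.4674, -0.2826, 0.069]
eef_rot: [-1.951, 1.567, 2.528]
force: [-0.3, -0.3, -0.5]
grip_width: 0.0499
```

Run:
```python
from h import *
np.set_printoptions(precision=4,suppress=True)
q,r,o=cur(); print(q,J(q),o['grip_width'],o['time_s'],o['force'])
snap('wrist','wrist7')
```

```text
[ 0.4674 -0.2826  0.069 ] [-0.0012  0.0788  0.069 ] 0.049914584264950344 11.5 [-0.3179 -0.3068 -0.5339]
```

View pics/wrist7.png

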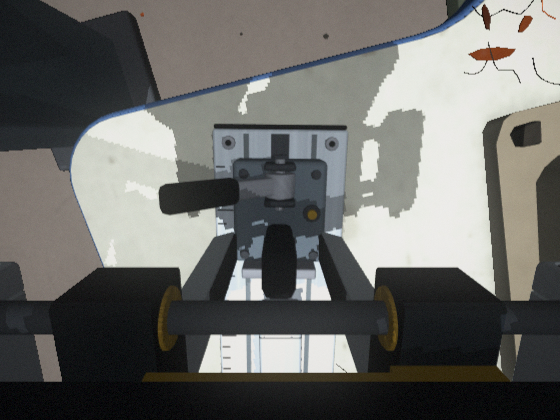

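arm_command --deltas '[{"translation": [0,0,0],"turn": [0,0,0]},{"translation": [0,0,0],"turn": [0,0,0]},{"translation": [0,0,0],"turn": [0,0,0]},{"translation": [0,0,0],"turn": [0,0,0]},{"translation": [0,0,0],"turn": [0,0,0]},{"translation": [0,0,0],"turn": [0,0,0]},{"translation": [0,0,0],"turn": [0,0,0]},{"translation": [0,0,0],"turn": [0,0,0]}]' --gripper 8 --force 25

```text
time_s: 12.22
ee_pos: [0.4678, -0.2831, 0.071]
eef_rot: [-1.682, 1.57, 2.797]
force: [-6.0, 1.4, 5.0]
grip_width: 0.0162
```

Run:
```python
from h import *
np.set_printoptions(precision=4,suppress=True)
q,r,o=cur(); print(q,J(q),o['grip_width'],o['time_s'],o['force'],o['force']@u,o['force']@v)
```

```text
[ 0.4678 -0.2831  0.071 ] [-0.0006  0.0784  0.071 ] 0.01616225073205594 12.2167 [-5.9793  1.4074  4.9854] -0.01181289351341727 -6.142979796070417
```

arm_command --deltas '[{"translation": [0,0,0.1],"turn": [0,0,0]},{"translation": [0,0,0.2],"turn": [0,0,0]},{"translation": [0,0,0.3],"turn": [0,0,0]},{"translation": [0,0,0.4],"turn": [0,0,0]}]'

```text
time_s: 12.55
ee_pos: [0.4656, -0.2921, 0.071]
eef_rot: [-2.46, 1.569, 2.019]
force: [-4.3, 8.7, 7.7]
grip_width: 0.016
```

```bash
cat > st.py <<'E'
from h import *
np.set_printoptions(precision=4,suppress=True)
q,r,o=cur(); f=o['force'];print('J',J(q),o['grip_width'],o['time_s'],'f y,x,z',f@u,f@v,f[2])
E
python3 st.py
```

```text
J [-0.0007  0.0692  0.071 ] 0.016030511987596533 12.55 f y,x,z 7.467886274980005 -6.207103569147876 7.741532451718041
```

arm_command --deltas '[{"translation": [0,0,0.1],"turn": [0,0,0]},{"translation": [0,0,0.2],"turn": [0,0,0]},{"translation": [0,0,0.3],"turn": [0,0,0]},{"translation": [0,0,0.4],"turn": [0,0,0]}]'

```text
time_s: 12.88
ee_pos: [0.4632, -0.3018, 0.071]
eef_rot: [-2.356, 1.569, 2.124]
force: [-6.0, 9.1, 9.5]
grip_width: 0.016
```

```bash
python3 st.py
```

```text
J [-0.0008  0.0592  0.071 ] 0.015954557225888507 12.8833 f y,x,z 7.4942001452523215 -7.937164111220857 9.499241231489911
```

arm_command --deltas '[{"translation": [-0.02,-0.01,0.1],"turn": [0,0,0]},{"translation": [-0.04,-0.02,0.2],"turn": [0,0,0]},{"translation": [-0.05,-0.03,0.3],"turn": [0,0,0]},{"translation": [-0.05,-0.03,0.4],"turn": [0,0,0]}]'

```text
time_s: 13.22
ee_pos: [0.4608, -0.3112, 0.0711]
eef_rot: [-3.037, 1.569, 1.443]
force: [6.3, 5.5, -8.8]
grip_width: 0.0155
```

```bash
python3 st.py
```

```text
J [-0.001   0.0495  0.0711] 0.015494532576093905 13.2167 f y,x,z 6.802694842003787 4.911193854042491 -8.847411394650903
```

arm_command --deltas '[{"translation": [0,0,0.1],"turn": [0,0,0]},{"translation": [0,0,0.2],"turn": [0,0,0]},{"translation": [0,0,0.3],"turn": [0,0,0]},{"translation": [0,0,0.4],"turn": [0,0,0]}]'

```text
time_s: 13.55
ee_pos: [0.4584, -0.3206, 0.0711]
eef_rot: [-2.831, 1.568, 1.649]
force: [5.1, 8.0, -7.0]
grip_width: 0.0159
```

```bash
python3 st.py
```

```text
J [-0.0011  0.0398  0.0711] 0.015872654555909246 13.55 f y,x,z 8.98424913438698 3.066766421344949 -7.033064062366194
```

arm_command --deltas '[{"translation": [0.01,0,0.08],"turn": [0,0,0]},{"translation": [0.02,0,0.16],"turn": [0,0,0]},{"translation": [0.02,0,0.24],"turn": [0,0,0]},{"translation": [0.02,0,0.32],"turn": [0,0,0]},{"translation": [0.02,0,0.38],"turn": [0,0,0]},{"translation": [0.02,0,0.4],"turn": [0,0,0]}]'

```text
time_s: 14.05
ee_pos: [0.456, -0.3305, 0.071]
eef_rot: [-2.765, 1.568, 1.714]
force: [2.3, 8.5, -0.2]
grip_width: 0.0157
```

```bash
python3 st.py
```

```text
J [-0.0012  0.0296  0.071 ] 0.015710847352926736 14.05 f y,x,z 8.829215279383247 0.2409685097897641 -0.19599684258379063
```

arm_command --deltas '[{"translation": [0,0,0.03],"turn": [0,0,0]},{"translation": [0,0,0.06],"turn": [0,0,0]},{"translation": [0,0,0.09],"turn": [0,0,0]},{"translation": [0,0,0.1],"turn": [0,0,0]}]'

```text
time_s: 14.38
ee_pos: [0.4554, -0.3329, 0.071]
eef_rot: [-2.72, 1.568, 1.759]
force: [1.9, 8.1, -1.3]
grip_width: 0.0158
```

```bash
python3 st.py
```

```text
J [-0.0012  0.0272  0.071 ] 0.015766009327987773 14.3833 f y,x,z 8.356606842521398 0.0002890590728571073 -1.3149219713400728
```

arm_command --deltas '[{"translation": [0,0,0.02],"turn": [0,0,0]},{"translation": [0,0,0.03],"turn": [0,0,0]}]'

```text
time_s: 14.55
ee_pos: [0.4552, -0.3336, 0.071]
eef_rot: [-2.712, 1.568, 1.767]
force: [2.8, 9.4, -0.9]
grip_width: 0.0159
```

```bash
python3 st.py
```

```text
J [-0.0012  0.0265  0.071 ] 0.01588341059504754 14.55 f y,x,z 9.834755288238652 0.5943207589037045 -0.9343030597257328
```

arm_command --deltas '[{"translation": [0,0,0.015],"turn": [0,0,0]},{"translation": [0,0,0.03],"turn": [0,0,0]}]'

```text
time_s: 14.72
ee_pos: [0.4551, -0.3343, 0.071]
eef_rot: [-2.728, 1.568, 1.751]
force: [2.6, 10.0, -1.8]
grip_width: 0.0157
```

arm_command --deltas '[{"translation": [0,0,0.015],"turn": [0,0,0]},{"translation": [0,0,0.03],"turn": [0,0,0]}]'

```text
time_s: 14.88
ee_pos: [0.4549, -0.335, 0.071]
eef_rot: [-2.699, 1.568, 1.78]
force: [2.5, 9.3, -0.2]
grip_width: 0.0162
```

arm_command --deltas '[{"translation": [0,0,0.015],"turn": [0,0,0]},{"translation": [0,0,0.03],"turn": [0,0,0]}]'

```text
time_s: 15.05
ee_pos: [0.4547, -0.3357, 0.071]
eef_rot: [-2.7, 1.568, 1.78]
force: [0.9, 9.3, -0.2]
grip_width: 0.016
```

arm_command --deltas '[{"translation": [0,0,0.015],"turn": [0,0,0]},{"translation": [0,0,0.03],"turn": [0,0,0]}]'

```text
time_s: 15.22
ee_pos: [0.4546, -0.3361, 0.0711]
eef_rot: [-2.767, 1.568, 1.712]
force: [3.6, 14.1, 1.9]
grip_width: 0.0158
```

arm_command --deltas '[{"translation": [0,0,0],"turn": [0,0,0]},{"translation": [0,0,0],"turn": [0,0,0]},{"translation": [0,0,0],"turn": [0,0,0]},{"translation": [0,0,0],"turn": [0,0,0]}]'

```text
time_s: 15.55
ee_pos: [0.4546, -0.336, 0.071]
eef_rot: [-2.746, 1.568, 1.733]
force: [2.8, 12.1, 0.7]
grip_width: 0.0158
```

```bash
python3 st.py
```

```text
J [-0.0012  0.0239  0.071 ] 0.015816928025313072 15.55 f y,x,z 12.366427818120798 -0.089270178430534 0.69277875498639
```

arm_command --deltas '[{"translation": [0,0,0],"turn": [0,0,0]},{"translation": [0,0,0],"turn": [0,0,0]},{"translation": [0,0,0],"turn": [0,0,0]},{"translation": [0,0,0],"turn": [0,0,0]},{"translation": [0,0,0],"turn": [0,0,0]},{"translation": [0,0,0],"turn": [0,0,0]}]' --gripper 44

```text
time_s: 16.05
ee_pos: [0.4544, -0.3379, 0.0715]
eef_rot: [0.97, 1.571, -0.834]
force: [0.0, 1.0, -0.2]
grip_width: 0.0438
```

```bash
python3 st.py
```

```text
J [-0.001   0.0221  0.0715] 0.04383981435585746 16.05 f y,x,z 0.9813047097426328 -0.22785951652434328 -0.23562975771788056
```

arm_command --deltas '[{"translation": [-0.8,0,0],"turn": [0,0,0]},{"translation": [-2,0,0],"turn": [0,0,0]},{"translation": [-2.8,0,0],"turn": [0,0,0]},{"translation": [-3,0,0],"turn": [0,0,0]}]'

```text
time_s: 16.38
ee_pos: [0.4553, -0.3386, 0.15]
eef_rot: [1.095, 1.566, -0.709]
force: [-0.7, 0.5, 0.5]
grip_width: 0.0441
```

```bash
python3 st.py
python3 - <<'E'
from h import *
np.set_printoptions(precision=4,suppress=True)
snap('wrist','wrist8')
for t,z in [('stop_face',.018),('stop_grip',.064),('lever_end',.0876),('long_bar_mid',.034)]:
    for m in models.mark_of(t,'wrist')[:2]: print(t,m,J(at_z('wrist',m['at'],z)))
E
```

```text
J [0.     0.0216 0.15  ] 0.044133096324624796 16.3833 f y,x,z 0.3471618342779689 -0.7821907720292828 0.4776034398657909
stop_face {'at': [278.9, 219.8], 'score': 0.73} [0.0026 0.0074 0.018 ]
stop_grip {'at': [269.5, 214.5], 'score': 0.59} [-0.0059  0.0258  0.064 ]
lever_end {'at': [214.7, 166.7], 'score': 0.78} [-0.0435  0.067   0.0876]
lever_end {'at': [272.7, 222.2], 'score': 0.63} [-0.0033  0.0267  0.0876]
long_bar_mid {'at': [274.7, 279.3], 'score': 0.87} [-0.0027 -0.0453  0.034 ]
```

View pics/wrist8.png

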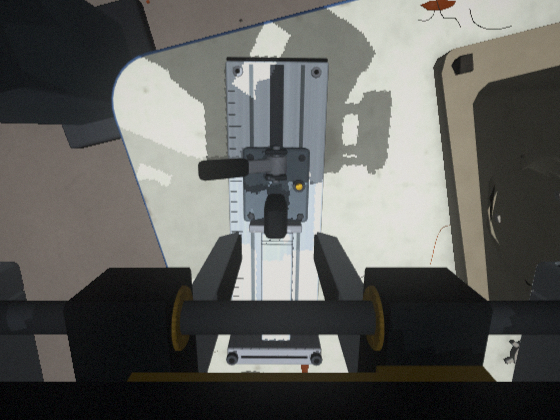

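Run:
```python
from h import *
go(Wd(-.040,.065,.15),-.233);go(Wd(-.040,.065,.074),-.233)
```

```text
T [-0.197 -1.537 -1.701] turn [-0.001 -0.011  0.022] rows>= 1.4 0.0
T [ 2.843 -1.531 -1.698] turn [-0.001 -0.011  0.022] rows>= 2.2 0.0
```

arm_command --deltas '[{"translation": [-0.2,-0.8,-0.9],"turn": [0,0,0]},{"translation": [-0.2,-1.53,-1.7],"turn": [0,0,0]},{"translation": [-0.2,-1.53,-1.7],"turn": [0,0,0]},{"translation": [-0.2,-1.53,-1.7],"turn": [0,0,0]},{"translation": [-0.2,-1.53,-1.7],"turn": [0,0,0]},{"translation": [-0.2,-1.53,-1.7],"turn": [0,0,0]},{"translation": [-0.2,-1.53,-1.7],"turn": [0,0,0]},{"translation": [-0.2,-1.53,-1.7],"turn": [0,0,0]},{"translation": [-0.2,-1.53,-1.7],"turn": [0,0,0]}]' --gripper 0

```text
time_s: 17.38
ee_pos: [0.4271, -0.2878, 0.1512]
eef_rot: [-1.935, 1.57, 2.544]
force: [-0.1, 0.3, 0.1]
grip_width: 0.0005
```

```bash
python3 st.py
python3 - <<'E'
from h import *
snap('wrist','wrist9');snap('side','side9')
b=cv2.imread('pics/side9.png')[180:350,200:370];cv2.imwrite('pics/c10.png',cv2.resize(b,None,fx=3.3,fy=3.3,interpolation=2))
E
```

```text
J [-0.0392  0.0645  0.1512] 0.00046894980834421136 17.3833 f y,x,z 0.3089148591972815 -0.14953263443747872 0.06654148172549287
```

View pics/wrist9.png

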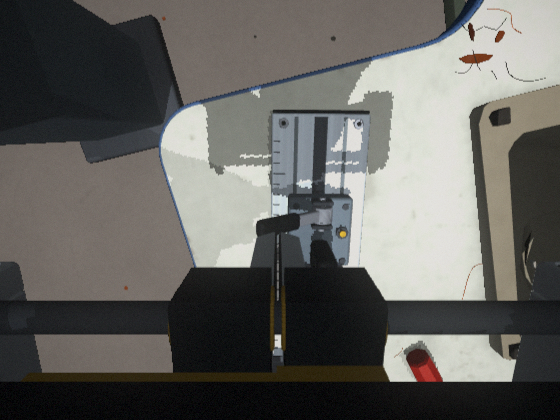

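View pics/c10.png

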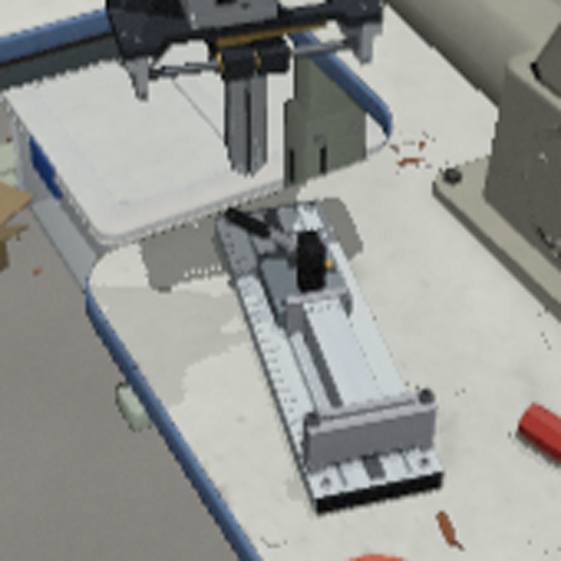

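arm_command --deltas '[{"translation": [0.8,-0.03,-0.02],"turn": [0,0,0]},{"translation": [1.2,-0.03,-0.02],"turn": [0,0,0]},{"translation": [1.35,-0.03,-0.02],"turn": [0,0,0]},{"translation": [1.5,-0.03,-0.02],"turn": [0,0,0]},{"translation": [1.65,-0.03,-0.02],"turn": [0,0,0]},{"translation": [1.8,-0.03,-0.02],"turn": [0,0,0]}]'

```text
time_s: 17.98
ee_pos: [0.4267, -0.2871, 0.1068]
eef_rot: [1.137, 1.57, -0.667]
force: [-0.8, 0.2, 3.0]
grip_width: 0.0002
```

```bash
python3 st.py
```

```text
J [-0.0397  0.0651  0.1068] 0.00019115694269005904 17.9833 f y,x,z 0.01909527330073049 -0.8444248800663452 3.00467984023044
```

Contact with the lever; keep pressing.

arm_command --deltas '[{"translation": [0.15,0,0],"turn": [0,0,0]},{"translation": [0.3,0,0],"turn": [0,0,0]},{"translation": [0.45,0,0],"turn": [0,0,0]},{"translation": [0.6,0,0],"turn": [0,0,0]},{"translation": [0.75,0,0],"turn": [0,0,0]},{"translation": [0.9,0,0],"turn": [0,0,0]}]'

```text
time_s: 18.48
ee_pos: [0.4263, -0.2868, 0.0836]
eef_rot: [-1.851, 1.57, 2.628]
force: [-2.0, 0.6, 3.5]
grip_width: 0.0004
```

```bash
python3 st.py
```

```text
J [-0.0402  0.0652  0.0836] 0.0004364920855587926 18.4833 f y,x,z 0.1486848978992596 -2.1394433176538663 3.54070762125209
```

arm_command --deltas '[{"translation": [0.12,0,0],"turn": [0,0,0]},{"translation": [0.24,0,0],"turn": [0,0,0]},{"translation": [0.3,0,0],"turn": [0,0,0]}]'

```text
time_s: 18.73
ee_pos: [0.4261, -0.2868, 0.076]
eef_rot: [-1.834, 1.57, 2.646]
force: [-3.6, 1.4, 5.0]
grip_width: 0.0005
```

```bash
python3 st.py
```

```text
J [-0.0404  0.0653  0.076 ] 0.0005314185493249836 18.7333 f y,x,z 0.5386024998474518 -3.8517730097958283 5.030256308363946
```

arm_command --deltas '[{"translation": [0.08,0,0],"turn": [0,0,0]},{"translation": [0.12,0,0],"turn": [0,0,0]}]'

```text
time_s: 18.9
ee_pos: [0.4262, -0.2869, 0.0735]
eef_rot: [-1.657, 1.57, 2.823]
force: [-7.7, 3.2, 16.9]
grip_width: 0.0006
```

```bash
python3 st.py
```

```text
J [-0.0403  0.0652  0.0735] 0.0005952382480587401 18.9 f y,x,z 1.283861114376104 -8.237292397140791 16.922100274651424
```

arm_command --deltas '[{"translation": [0.04,0,0],"turn": [0,0,0]},{"translation": [0.04,0,0],"turn": [0,0,0]},{"translation": [0.04,0,0],"turn": [0,0,0]},{"translation": [0.04,0,0],"turn": [0,0,0]}]'

```text
time_s: 19.23
ee_pos: [0.4262, -0.2869, 0.0734]
eef_rot: [-1.296, 1.57, -3.099]
force: [-9.1, 4.1, 18.6]
grip_width: 0.0005
```

```bash
python3 st.py
```

```text
J [-0.0402  0.0652  0.0734] 0.0005161800700054229 19.2333 f y,x,z 1.8865252424851517 -9.837415030996139 18.570772551649096
```

arm_command --deltas '[{"translation": [-1,0,0],"turn": [0,0,0]},{"translation": [-2.5,0,0],"turn": [0,0,0]},{"translation": [-4,0.3,1.2],"turn": [0,0,0]},{"translation": [-4,0.8,2.7],"turn": [0,0,0]},{"translation": [-4,1.3,4],"turn": [0,0,0]},{"translation": [-4,1.6,4.5],"turn": [0,0,0]},{"translation": [-4,1.6,4.5],"turn": [0,0,0]}]' --gripper 54

```text
time_s: 19.82
ee_pos: [0.4393, -0.4082, 0.1718]
eef_rot: [1.012, 1.57, -0.795]
force: [-0.3, -0.1, 0.1]
grip_width: 0.0439
```

```bash
python3 st.py
python3 - <<'E'
from h import *
np.set_printoptions(precision=4,suppress=True)
snap('wrist','wrist10')
for t,z in [('stop_face',.018),('stop_grip',.064),('lever_end',.049),('long_bar_mid',.034)]:
    for m in models.mark_of(t,'wrist')[:2]: print(t,m,J(at_z('wrist',m['at'],z)))
snap('side','side10')
b=cv2.imread('pics/side10.png')[180:350,200:370];cv2.imwrite('pics/c11.png',cv2.resize(b,None,fx=3.3,fy=3.3,interpolation=2))
E
```

```text
J [ 0.0005 -0.0498  0.1718] 0.04391420168636718 19.8167 f y,x,z -0.19812459161693058 -0.30759736150921685 0.060073608978114756
stop_face {'at': [276.5, 147.1], 'score': 0.72} [0.0005 0.006  0.018 ]
stop_grip {'at': [272.8, 123.8], 'score': 0.89} [-0.0024  0.0278  0.064 ]
lever_end {'at': [205.1, 76.3], 'score': 0.83} [-0.0599  0.0673  0.049 ]
long_bar_mid {'at': [276.9, 203.1], 'score': 0.78} [ 0.001  -0.0465  0.034 ]
```

View pics/wrist10.png

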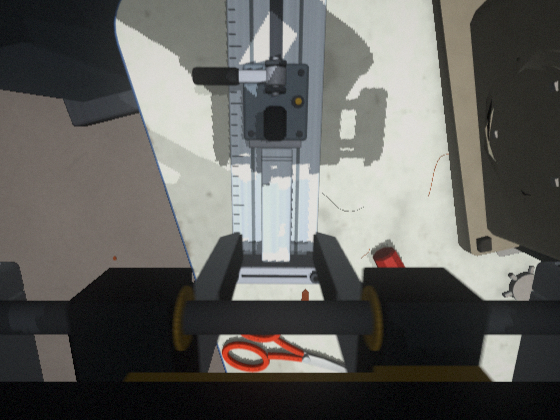

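View pics/c11.png

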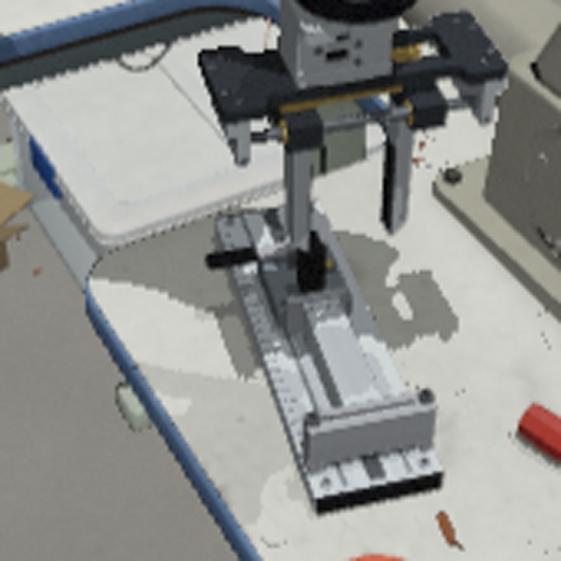

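Run:
```python
from h import *
go(Wd(0.000,-.050,.044),-.233)
```

```text
T [5.144e+00 2.000e-03 1.440e-01] turn [ 0.01  -0.    -0.001] rows>= 3.1 0.0
```

arm_command --deltas '[{"translation": [1.4,0,0.14],"turn": [0,0,0]},{"translation": [2.8,0,0.14],"turn": [0,0,0]},{"translation": [4.1,0,0.14],"turn": [0,0,0]},{"translation": [4.9,0,0.14],"turn": [0,0,0]},{"translation": [5.1,0,0.14],"turn": [0,0,0]},{"translation": [5.14,0,0.14],"turn": [0,0,0]}]'

```text
time_s: 20.62
ee_pos: [0.4384, -0.4083, 0.0433]
eef_rot: [-2.155, 1.569, 2.325]
force: [0.7, -0.7, 0.6]
grip_width: 0.0539
```

```bash
python3 st.py
```

```text
J [-0.0003 -0.0501  0.0433] 0.053944128891292104 20.6167 f y,x,z -0.5144025098871912 0.8926204504356144 0.6283558754076081
```

arm_command --deltas '[{"translation": [0,0,0],"turn": [0,0,0]},{"translation": [0,0,0],"turn": [0,0,0]},{"translation": [0,0,0],"turn": [0,0,0]},{"translation": [0,0,0],"turn": [0,0,0]},{"translation": [0,0,0],"turn": [0,0,0]},{"translation": [0,0,0],"turn": [0,0,0]},{"translation": [0,0,0],"turn": [0,0,0]},{"translation": [0,0,0],"turn": [0,0,0]}]' --gripper 20 --force 30

```text
time_s: 21.28
ee_pos: [0.4386, -0.4092, 0.045]
eef_rot: [0.771, 1.57, -1.034]
force: [-3.1, 1.6, 6.0]
grip_width: 0.0279
```

```bash
python3 st.py
```

```text
J [ 0.    -0.051  0.045] 0.027897032911446032 21.2833 f y,x,z 0.8003021088418256 -3.3781769326037683 5.988976528697241
```

arm_command --deltas '[{"translation": [-0.1,0,0],"turn": [0,0,0]},{"translation": [-0.3,0,0],"turn": [0,0,0]},{"translation": [-0.6,0,0],"turn": [0,0,0]},{"translation": [-1,0,0],"turn": [0,0,0]},{"translation": [-1.8,0,0],"turn": [0,0,0]},{"translation": [-3,0,0],"turn": [0,0,0]},{"translation": [-4.2,0,0],"turn": [0,0,0]},{"translation": [-5.4,0,0],"turn": [0,0,0]},{"translation": [-6,0,0],"turn": [0,0,0]},{"translation": [-6,0,0],"turn": [0,0,0]}]'

```text
time_s: 22.12
ee_pos: [0.4394, -0.4097, 0.1984]
eef_rot: [1.028, 1.564, -0.775]
force: [-0.1, -0.2, -2.8]
grip_width: 0.0276
```

```bash
python3 st.py
python3 - <<'E'
from h import *
np.set_printoptions(precision=4,suppress=True)
snap('wrist','wrist11')
for t,z in [('stop_face',.018),('stop_grip',.064),('lever_end',.049)]:
    for m in models.mark_of(t,'wrist')[:2]: print(t,m,J(at_z('wrist',m['at'],z)))
W=[(.425,-.38,.2),(.41,-.34,.2),(.40,-.30,.2),(.40,-.26,.2),(.395,-.22,.2),(.39,-.18,.2),(.38,-.14,.19),(.37,-.10,.18),(.365,-.06,.18)]
q,r,o=cur()
for w in W: print((r.inv().apply(np.array(w)-q)/.025).round(2))
E
```

```text
J [ 0.001  -0.0512  0.1984] 0.027620227914846918 22.1167 f y,x,z -0.22460488240667156 -0.02708236121873753 -2.7941145342244362
stop_face {'at': [274.2, 143.8], 'score': 0.9} [-0.0019  0.0049  0.018 ]
stop_grip {'at': [271.1, 126.1], 'score': 0.71} [-0.0046  0.0226  0.064 ]
lever_end {'at': [207.0, 79.0], 'score': 0.74} [-0.0633  0.0644  0.049 ]
[-0.31 -0.77 -0.99]
[-0.3  -1.73 -2.4 ]
[-0.3  -2.48 -3.87]
[-0.3  -2.85 -5.43]
[-0.29 -3.42 -6.94]
[-0.29 -3.98 -8.45]
[ 0.12 -4.74 -9.91]
[  0.52  -5.5  -11.37]
[  0.52  -6.06 -12.89]
```

View pics/wrist11.png

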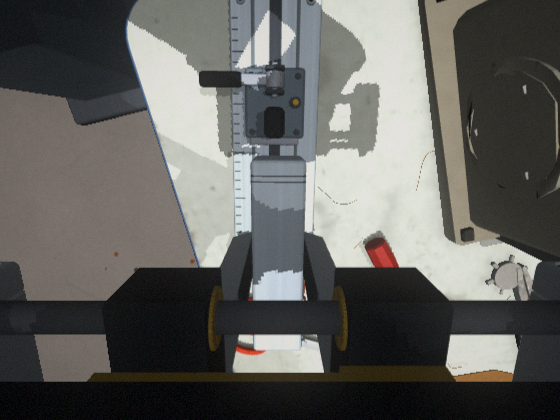

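arm_command --deltas '[{"translation": [-0.1,-0.8,-1],"turn": [0,0,0]},{"translation": [-0.1,-1.7,-2.4],"turn": [0,0,0]},{"translation": [-0.1,-2.5,-3.8],"turn": [0,0,0]},{"translation": [-0.1,-2.9,-5.4],"turn": [0,0,0]},{"translation": [-0.1,-3.4,-6.9],"turn": [0.8,0,0]},{"translation": [-0.1,-4,-8.4],"turn": [1.8,0,0]},{"translation": [0.2,-4.7,-9.9],"turn": [3,0,0]},{"translation": [0.5,-5.5,-11.3],"turn": [4.2,0,0]},{"translation": [0.5,-6,-12.8],"turn": [5.4,0,0]},{"translation": [0.5,-6,-12.8],"turn": [5.4,0,0]},{"translation": [0.5,-6,-12.8],"turn": [5.4,0,0]}]'

```text
time_s: 23.23
ee_pos: [0.366, -0.0615, 0.1808]
eef_rot: [-1.162, 1.57, 2.849]
force: [-0.8, -0.9, -2.6]
grip_width: 0.0278
```

```bash
python3 st.py
python3 - <<'E'
from h import *
W=[(.36,-.03,.17),(.36,.01,.16),(.36,.05,.15),(.36,.09,.15),(.36,.13,.14),(.36,.17,.14),(.37,.20,.135),(.40,.225,.125),(.43,.237,.11),(.444,.237,.09)]
q,r,o=cur();print(q)
for w in W: print((r.inv().apply(np.array(w)-q)/.025).round(2))
go(W[-1],-1.408)
E
```

```text
J [-0.1509  0.2705  0.1808] 0.02781812356711411 23.2333 f y,x,z -1.0881393175380552 -0.5458262711675272 -2.5900552229336014
[ 0.36598006 -0.06153636  0.18077927]
[ 0.43 -1.   -0.81]
[ 0.83 -2.03 -2.03]
[ 1.23 -3.06 -3.26]
[ 1.23 -4.09 -4.48]
[ 1.63 -5.12 -5.7 ]
[ 1.63 -6.15 -6.92]
[ 1.83 -6.62 -8.1 ]
[ 2.23 -6.35 -9.64]
[  2.83  -5.74 -10.78]
[  3.63  -5.31 -11.14]
T [  3.632  -5.313 -11.14 ] turn [8.102 0.01  0.011] rows>= 7.7 5.7
```

arm_command --deltas '[{"translation": [0.4,-1,-0.8],"turn": [0.8,0,0]},{"translation": [0.8,-2,-2],"turn": [1.8,0,0]},{"translation": [1.2,-3.1,-3.2],"turn": [2.8,0,0]},{"translation": [1.2,-4.1,-4.4],"turn": [3.8,0,0]},{"translation": [1.6,-5.1,-5.7],"turn": [4.9,0,0]},{"translation": [1.6,-6.1,-6.9],"turn": [6,0,0]},{"translation": [1.8,-6.6,-8.1],"turn": [7.1,0,0]},{"translation": [2.2,-6.4,-9.6],"turn": [8.1,0,0]},{"translation": [2.8,-5.8,-10.8],"turn": [8.1,0,0]},{"translation": [3.6,-5.3,-11.1],"turn": [8.1,0,0]},{"translation": [3.6,-5.3,-11.1],"turn": [8.1,0,0]},{"translation": [3.6,-5.3,-11.1],"turn": [8.1,0,0]}]'

```text
time_s: 24.23
ee_pos: [0.4453, 0.2329, 0.0894]
eef_rot: [0.282, 1.566, -2.699]
force: [-0.6, -0.1, -2.2]
grip_width: 0.0277
```

```bash
python3 st.py
python3 - <<'E'
from h import *
q,r,o=cur();print(q,r.as_matrix().round(3)); go([.444,.237,.027],-1.408)
snap('wrist','wrist12')
E
```

```text
J [-0.1417  0.5754  0.0894] 0.02765573690185107 24.2333 f y,x,z -0.25130016970510366 -0.5093617803049467 -2.240605388054811
[0.44532437 0.23292643 0.08935891] [[-0.004  0.159 -0.987]
 [-0.002 -0.987 -0.159]
 [-1.     0.001  0.004]]
T [ 2.494 -0.172  0.016] turn [-0.034  0.048 -0.014] rows>= 1.5 0.0
```

View pics/wrist12.png

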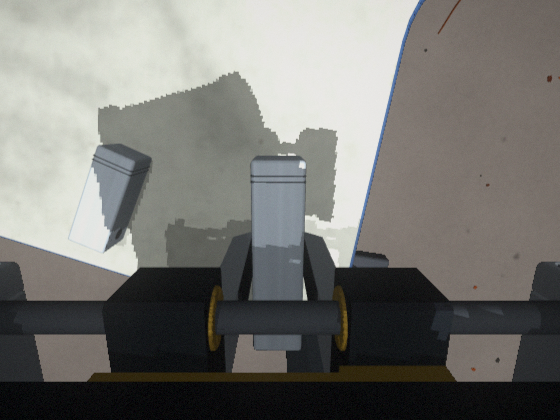

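arm_command --deltas '[{"translation": [0.8,-0.17,0],"turn": [0,0,0]},{"translation": [1.5,-0.17,0],"turn": [0,0,0]},{"translation": [2,-0.17,0],"turn": [0,0,0]},{"translation": [2.3,-0.17,0],"turn": [0,0,0]},{"translation": [2.42,-0.17,0],"turn": [0,0,0]},{"translation": [2.47,-0.17,0],"turn": [0,0,0]},{"translation": [2.47,-0.17,0],"turn": [0,0,0]}]'

```text
time_s: 24.87
ee_pos: [0.4448, 0.2384, 0.0305]
eef_rot: [-2.867, 1.57, 0.434]
force: [0.2, -0.3, -2.6]
grip_width: 0.0282
```

arm_command --deltas '[{"translation": [0.06,0,0],"turn": [0,0,0]},{"translation": [0.12,0,0],"turn": [0,0,0]},{"translation": [0.12,0,0],"turn": [0,0,0]}]'

```text
time_s: 25.12
ee_pos: [0.4447, 0.2385, 0.027]
eef_rot: [-2.926, 1.57, 0.376]
force: [0.3, -0.4, -1.9]
grip_width: 0.0278
```

arm_command --deltas '[{"translation": [0.04,0,0],"turn": [0,0,0]},{"translation": [0.04,0,0],"turn": [0,0,0]}]'

```text
time_s: 25.28
ee_pos: [0.4448, 0.2386, 0.027]
eef_rot: [-3.003, 1.57, 0.298]
force: [-6.8, -3.8, 16.3]
grip_width: 0.0276
```

arm_command --deltas '[{"translation": [-0.03,0,0],"turn": [0,0,0]},{"translation": [-0.03,0,0],"turn": [0,0,0]}]'

```text
time_s: 25.45
ee_pos: [0.4447, 0.2386, 0.027]
eef_rot: [-2.885, 1.57, 0.416]
force: [-3.0, -0.9, 6.7]
grip_width: 0.0278
```

arm_command --deltas '[{"translation": [0,0,0],"turn": [0,0,0]},{"translation": [0,0,0],"turn": [0,0,0]},{"translation": [0,0,0],"turn": [0,0,0]},{"translation": [0,0,0],"turn": [0,0,0]},{"translation": [0,0,0],"turn": [0,0,0]},{"translation": [0,0,0],"turn": [0,0,0]}]' --gripper 54

```text
time_s: 25.95
ee_pos: [0.4445, 0.2385, 0.0264]
eef_rot: [0.296, 1.571, -2.686]
force: [0.5, 0.6, 0.5]
grip_width: 0.0538
```

arm_command --deltas '[{"translation": [-1,0,0],"turn": [0,0,0]},{"translation": [-2.2,0,0],"turn": [0,0,0]},{"translation": [-3.5,0,0.4],"turn": [0,0,0]},{"translation": [-4.5,0,1],"turn": [0,0,0]},{"translation": [-5,0,1.5],"turn": [0,0,0]},{"translation": [-5,0,1.5],"turn": [0,0,0]},{"translation": [-5,0,1.5],"turn": [0,0,0]}]'

```text
time_s: 26.53
ee_pos: [0.4077, 0.2326, 0.1517]
eef_rot: [-2.872, 1.569, 0.43]
force: [0.3, 0.5, 0.3]
grip_width: 0.054
```

```bash
python3 st.py
python3 - <<'E'
from h import *
np.set_printoptions(precision=4,suppress=True)
snap('wrist','wrist13')
for m in models.mark_of('long_bar_mid','wrist')[:2]: print(m,at_z('wrist',m['at'],.016))
snap('side','side13')
for t,z in [('stop_face',.018),('stop_grip',.064),('lever_end',.049)]:
    for m in models.mark_of(t,'side')[:1]: print(t,m,J(at_z('side',m['at'],z)))
b=cv2.imread('pics/side13.png')[130:350,150:370];cv2.imwrite('pics/c13.png',cv2.resize(b,None,fx=2.7,fy=2.7,interpolation=2))
E
```

```text
J [-0.1783  0.5664  0.1517] 0.05404093279899341 26.5333 f y,x,z 0.5576455680914101 0.21775918693871554 0.3052621812354206
{'at': [277.3, 163.7], 'score': 0.59} [0.4472 0.2384 0.016 ]
stop_face {'at': [297.5, 280.6], 'score': 0.74} [0.0022 0.0025 0.018 ]
stop_grip {'at': [294.0, 261.4], 'score': 0.71} [-0.0014  0.0224  0.064 ]
lever_end {'at': [267.8, 257.5], 'score': 0.55} [-0.0551  0.0692  0.049 ]
```

View pics/wrist13.png

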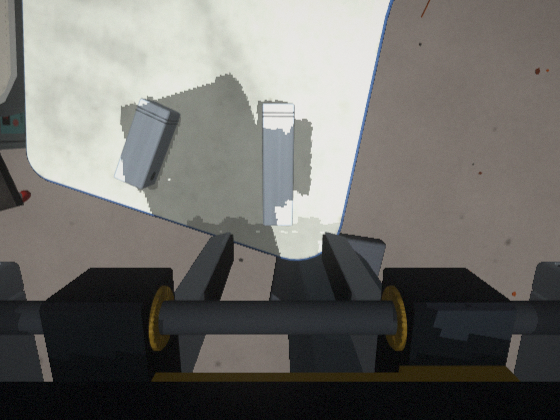

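View pics/c13.png

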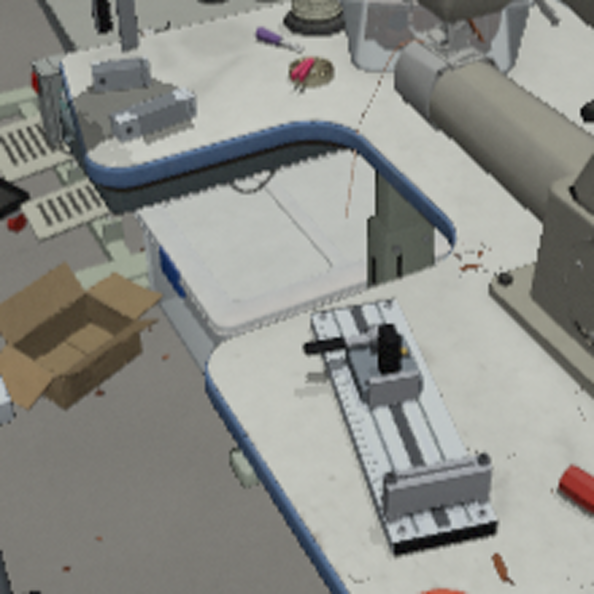

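The long bar lies flat on the table and the gripper is clear of it. The lever is level and the stop stands alone on the bed. Handing in.

```bash
python3 -c "
from station import ctrl
print(ctrl.hand_in()); print(ctrl.get_obs()['time_s'])"
```

```text
the job is handed in; nothing more can be done
None
the job is handed in; nothing more can be done
```

The stop is set to the long bar and locked, and the job is handed in at about 27 s of the 72 s. The hand-in gave no verdict, so what follows rests on my own readings.

- **Placing:** I laid the long bar on the middle of the bed between bridge and stop and let go of it.
- **Setting the stop:** I slid it by its grip in small steps. Its drag was about 7.5 N, and pushing the bar along took about 1.5 N more. When the bar met the bridge, the total rose to 14.5 N and settled at about 12.4 N. That puts roughly 5 N on the bar, about 7 N at the peak, under the 12 N limit. I held it there, then released the grip.
- **Locking:** I pressed the lever down until it met its firm stop at about 19 N, then backed off.
- **Bar out:** I lifted the bar straight up and laid it back flat near where it started.

**Last checks:**
- **Lever:** it shows level in the pictures.
- **Stop:** with the bar just lifted out, the wrist camera put the stop face at jig y of about +4.9 mm, against +5 mm for a 110 mm gap. The last side picture, from much further away, said +2.5 mm. I put the difference down to that camera's coarser view.
- **Bars:** the long bar lies flat and released, the shorter bar looks unmoved, and the gripper touches nothing.
- **Tape and screwdriver:** I never touched them, but did not measure their positions again at the end.

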